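# Sort the casts, jar and bottle into their places on the dental bench

### The arm

A 7-joint arm with a two-finger parallel gripper is mounted at the origin on the work surface; the furniture and walls round the work are solid. World frame = base frame: x ahead of the robot, y to its left, z up, the work surface at z = 0. Lengths are in m, angles in degrees, forces in N, time in s.
With the tool pointing down it reaches from about 0.425 to 0.875 m from the base axis. Payload 8.4 kg.
Tool frame: the origin (TCP) lies at the very end of the fingers, on their centre line; the grasp point (between the pads) lies 19 mm behind it; z points along the fingers, y is the direction in which the jaws open and shut (so a half turn about z gives the same grasp; the last joint's range is limited). The gripper opens to 87 mm and grips with 3 to 60 N. Pads are 19 mm wide; open, the fingers measure 117 mm over their backs; the gripper's body (75 mm by 190 mm) begins 51 mm behind the grasp point.
Start: joints at [58.545, 19.091, 2.286, 83.961, -0.768, 76.965, -3.352], TCP at [0.283, -0.585, 0.223] pointing down, gripper open.
Joint ranges: [-147.57, 147.57], [-21.85, 119.76], [-74.77, 79.35], [14.55, 137.4], [-85.83, 265.84], [4.83, 119.75], [-152.11, 152.11]. Speed limits (degrees/s): [127.2, 127.2, 159.86, 159.86, 180, 180, 180].

### API

Orientations are given as [roll, pitch, yaw] about the fixed x, y, z axes, in that order (R = Rz(yaw) Ry(pitch) Rx(roll)).
In Python, from plant import robot gives the robot as it stands.
- The arm moves only by the tool apply_moves, never from a script. Its argument "series" is a list of rows, each a list of 3 entries, a list of its own where there are three numbers: the finger opening in mm, from 0 to 87, then the shift along the tool's x, y, z in mm, then the turn, a rotation vector about the tool's x, y, z in degrees. In form: [[jaw, [dx, dy, dz], [rx, ry, rz]], ...]. A call has 1 to 8 rows; each row is the pose to reach, as a shift and turn from the pose commanded when the call began, along the tool's axes at that moment; what a row does not reach only later rows make up. A row lasts 1/10 s, in which the tool goes at most 50 mm and 8.59 degrees, less where a joint would pass 70% of its speed; a pose out of reach is approached as far as the arm can. A call with a gripper value outside its range is refused whole. The fingers move at their own pace and stop on an object; "newtons" is the grip in N (left out, the last holds). Time passes only in rows, so rows that repeat a pose let the fingers close. It gives the time, the measured TCP pose, the force and the opening at its end, in the units of the state.
- robot.sense(): the state, without advancing time (a new reading comes with each control period).
- robot.get_image(name): name is "scene" or "top" or "wrist"; returns the picture (480x640x3 uint8, blue, green, red); there is no depth.
- robot.camera_info(name): a dict with "camera_matrix" (3x3 intrinsics, pixels), "dist_coeffs" ([k1, k2, p1, p2, k3] as OpenCV has them; the pictures are not rectified), "R" (3x3) and "t" (3): a world point X has camera coordinates R X + t; the wrist camera has in their place "T_tool_cam" (4x4, takes a point from camera to tool coordinates, whose origin is the TCP and whose axes are the flange's). Camera axes: x right, y down, z forward; pixel columns grow to the right and rows downward; lengths in m; the calibration is good to about 2 mm. A picture is of the moment at which its call begins: read the wrist's pose just before it. camera_info takes no time and is no camera call.
- robot.job_done(): hands the job in, once; it reports no verdict.
Trained networks look in the newest picture that a camera, given by its name, has taken for a name from the list of things; names that differ only in an ending like _2 or _b are one class to them, and where a whole thing is asked for, a point or a joint stands for the part that bears it (a point fixed in the world has none). Each returns a list of dicts, best first, with "confidence" (0 to 1); they miss things now and then, are a little off and sometimes report something else, mostly with a low value. They report only what shows in the picture. A call takes as long as a camera call. They do not tell look-alikes from the thing itself.
- robot.search_frame(query, camera): "rect" ([left, top, right, bottom] in pixels, round what is visible of it).
- robot.masks_of(query, camera): "pixels" (480x640 bool, what is visible of it) and "rect" ([left, top, right, bottom] in pixels, round what is visible of it).
The state is a dict: "clock": time; "qpos": joint angles; "qvel": joint speeds; "joint_torque": joint torques, N m; "eef_pos": TCP position; "orientation": TCP orientation; "force": force on the tool from outside, world axes, zero at the start; "wrist_torque": the same for the moment, N m; "grip_width": opening from 0.0 (shut) to 1.0 (fully open).
Only numpy, scipy, OpenCV 4.12 (cv2) and the standard library are available. Lean on these libraries where they do the work, as an engineer would, in place of code of your own. Each camera call takes 0.05 s, during which the arm holds its last target.

### The job

Put the four loose things in the front row where they belong: both plaster casts lying flat, teeth up, next to each other on the floor of the work pan, the squat jar standing upright in the wider round stand, and the brown bottle standing upright in the narrower round stand. Set each thing down rather than dropping it, and leave the bur stand and the scrubbing brush where they are.

Things in the scene. Friction and masses are not known exactly. Their poses are not given: they have to be found in the camera images.
- cast_a: buff-coloured plaster dental cast (upper jaw), loose, 56 (x) x 68 (y) x 32 mm, about 0.11 kg. Origin at the centre of its underside, z up. The solid base is the lowest 18 mm: flat back at -x, blunt pointed front at +x, 56 mm apart; grip it there, across its x axis (the teeth above cannot be gripped). Stands in the front row.
- cast_b: buff-coloured plaster dental cast (lower jaw), same size, origin, axes and grip as cast_a. Stands in the front row.
- jar: squat white round jar with a black screw lid, loose, closed (the lid is fixed to it), 62 mm tall, body 58 mm and lid 60 mm in diameter (lid from 44 to 62 mm up), about 0.11 kg. Origin at the centre of its underside, z up. Stands in the front row.
- bottle: brown round plastic bottle with a blue cap, loose, closed (the cap is fixed to it), 88 mm tall, 47 mm in diameter, about 0.09 kg; grip it round the body about 50 to 60 mm up. Origin at the centre of its underside, z up. Stands in the front row.
- pan: blue open work pan, fixed to the bench, 143 (x) x 208 (y) mm over its rim, 43 mm tall. Inner floor 122 (x) x 186 (y) mm, 3 mm above its underside; walls 5 mm. Origin at the centre of its underside, z up; its y, the long way, points roughly away from or to the robot. The casts fit one behind the other along y, about 45 mm either side of the middle.
- wide_stand: the wider of two grey round stands, an open cup fixed to the bench: bore 78 mm, outside 90 mm (foot 102 mm), 33 mm tall, inner floor 5 mm above its underside. Origin at the centre of its underside, z up. For the jar.
- narrow_stand: the narrower of two grey round stands: bore 58 mm, outside 70 mm (foot 82 mm), 33 mm tall, inner floor 5 mm above its underside. Origin at the centre of its underside, z up. For the bottle; the jar does not fit it.
- bur_stand: bystander, leave alone: small aluminium block full of lathe burs, loose, 34 (x) x 84 (y) x 57 mm, origin at the centre of its underside; nearer the robot than the front row.
- scrub_brush: bystander, leave alone: small purple scrubbing brush with a bow handle, loose, 30 (x) x 86 (y) x 55 mm, origin at the centre of its underside; nearer the robot than the front row.
Mind the look-alikes: they are no part of the job. Leave any red look-alike of the cast_b alone.

How it is judged (in metres and radians):
At the end, for the whole second after the job is handed in: Both casts flat on the pan floor, not stacked (origins within 45 mm of its centre in x, 75 in y); jar within 16 mm of the wide stand's centre, bottle within 12 mm of the narrow one's, both down on its floor; tilts under 0.15 rad; all at rest; bystanders moved under 30 mm (x of cast_a in the frame of pan between -0.045 and 0.045 m and y of cast_a in the frame of pan between -0.075 and 0.075 m and z of cast_a in the frame of pan between -0.003 and 0.01 m and angle between each of cast_a, cast_b, jar, bottle's own z axis and vertical below 0.15 rad and x of cast_b in the frame of pan between -0.045 and 0.045 m and y of cast_b in the frame of pan between -0.075 and 0.075 m and z of cast_b in the frame of pan between -0.003 and 0.01 m and horizontal distance between jar and wide_stand below 0.016 m and z of jar in the frame of wide_stand between -0.001 and 0.01 m and horizontal distance between bottle and narrow_stand below 0.012 m and z of bottle in the frame of narrow_stand between -0.001 and 0.01 m and linear speed of each of cast_a, cast_b, jar, bottle below 0.02 m/s and angular speed of each of cast_a, cast_b, jar, bottle below 0.2 rad/s and distance of each of bur_stand, scrub_brush from where it was at the start of the episode below 0.03 m); the robot touches nothing.
It fails at once if a thing is dropped: it falls freely, out of the fingers, faster than 1 m/s (about 5 cm of fall) ((linear speed of cast_a above 1 m/s and contact force between the fingers and cast_a below 0.05 N) or (linear speed of cast_b above 1 m/s and contact force between the fingers and cast_b below 0.05 N) or (linear speed of jar above 1 m/s and contact force between the fingers and jar below 0.05 N) or (linear speed of bottle above 1 m/s and contact force between the fingers and bottle below 0.05 N)).
It fails at once if a bystander (bur stand or scrubbing brush) is moved 30 mm or more (distance of any of bur_stand, scrub_brush from where it was at the start of the episode above 0.03 m).
It also fails if it takes over 106 s, if anything falls off the work surface, if the arm or the gripper's body presses on something with over 40 N, if the wrist force passes 120 N, or if a joint passes its speed limit or range.

## Working session

There is one attempt and no reset: what is moved stays moved. The work goes in short steps, Python scripts to look and compute and a tool call to move; the robot and the scene stay as the last step left them, time stands still between calls to the robot, and variables do not carry over. Pictures are saved under pics/ and viewed, and the job is handed in when it is done.

Besides the shell and the picture viewer there is one more tool, called after "Call:" as name(argument=value, ...), one argument or row to a line, values as JSON. apply_moves: Moves the arm, as the interface text tells. Its arguments: {"type":"object","properties":{"series":{"type":"array"},"newtons":{"type":"number"}},"required":["series"]}

```bash
ls; mkdir -p pics; python3 - <<'E'
from plant import robot
import cv2,numpy as np
s=robot.sense();print(s)
for c in("scene","top","wrist"):
    im=robot.get_image(c);cv2.imwrite(f"pics/{c}0.png",im)
    print(c,robot.camera_info(c))
E
```

```text
pics
{'clock': 0.0, 'qpos': array([58.54325933, 19.13178557,  2.28511324, 84.01143679, -0.7675973 ,
       76.96463261, -3.35080195]), 'qvel': array([ 0.00167754, -0.02423021, -0.12933202,  0.01940871, -0.0304837 ,
        0.16129511,  0.06086592]), 'joint_torque': array([-6.72102578e-04, -6.56364512e+01,  1.33417524e+00, -4.03809071e+01,
       -6.01508492e-02,  4.45487921e-02,  1.65803458e-04]), 'eef_pos': array([ 0.28238842, -0.584935  ,  0.22165586]), 'orientation': array([-1.79907625e+02,  6.62598559e-03,  2.57725682e+01]), 'force': array([-0.61208481, -0.07525028, -0.0016827 ]), 'wrist_torque': array([-0.02547889, -0.0165531 , -0.00168115]), 'grip_width': 1.0029975185524398}
scene {'camera_matrix': array([[605.15815545,   0.        , 328.75646857],
       [  0.        , 605.15815545, 241.36757901],
       [  0.        ,   0.        ,   1.        ]]), 'dist_coeffs': array([-0.19744172,  0.        ,  0.        ,  0.        ,  0.        ]), 'R': array([[ 0.91184009, -0.41039661,  0.01105724],
       [-0.26586321, -0.61080272, -0.74581284],
       [ 0.31283286,  0.67712233, -0.6660
[... 450 characters left out ...]
 0.03229301, -0.98750594]]), 't': array([-0.00570079,  0.52939265,  0.97992124])}
wrist {'camera_matrix': array([[394.05320923,   0.        , 316.90531286],
       [  0.        , 394.05320923, 235.27035603],
       [  0.        ,   0.        ,   1.        ]]), 'dist_coeffs': array([0.01062293, 0.        , 0.        , 0.        , 0.        ]), 'T_tool_cam': array([[ 1.97593821e-04, -9.57992586e-01, -2.86792898e-01,
         7.89507145e-02],
       [ 9.99999943e-01,  1.10694503e-04,  3.19217448e-04,
         7.93769762e-04],
       [-2.74061551e-04, -2.86792945e-01,  9.57992553e-01,
        -1.61957337e-01],
       [ 0.00000000e+00,  0.00000000e+00,  0.00000000e+00,
         1.00000000e+00]])}
```

View pics/scene0.png

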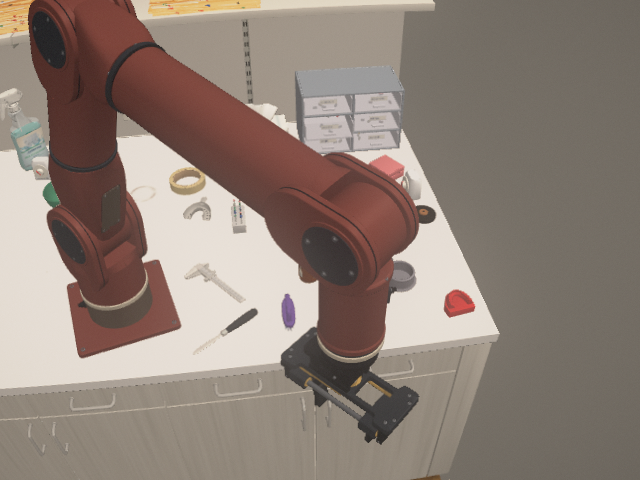

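View pics/top0.png

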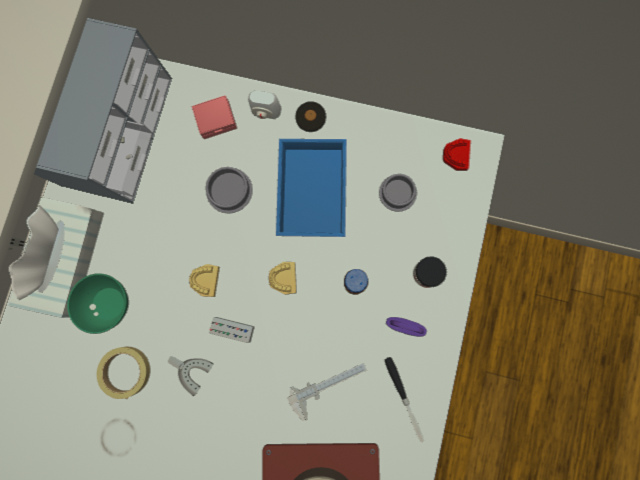

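```bash
cat > h.py <<'E'
from plant import robot
import cv2,numpy as np
from scipy.spatial.transform import Rotation as Ro
def cam(c,s=None):
    i=robot.camera_info(c)
    K=np.array(i["camera_matrix"]);d=np.array(i["dist_coeffs"])
    if c!="wrist": R=np.array(i["R"]);t=np.array(i["t"])
    else:
        s=s or robot.sense()
        T=np.eye(4);T[:3,:3]=Ro.from_euler("xyz",s["orientation"],degrees=True).as_matrix();T[:3,3]=s["eef_pos"]
        M=np.linalg.inv(T@np.array(i["T_tool_cam"]));R=M[:3,:3];t=M[:3,3]
    return K,d,R,t
def ray(px,z,c,s=None):
    K,d,R,t=cam(c,s)
    u=cv2.undistortPoints(np.array(px,float).reshape(-1,1,2),K,d).reshape(-1,2)
    D=np.c_[u,np.ones(len(u))]@R; C=-R.T@t
    return C+D*((z-C[2])/D[:,2])[:,None]
def proj(X,c,s=None):
    K,d,R,t=cam(c,s)
    return cv2.projectPoints(np.array(X,float).reshape(-1,1,3),cv2.Rodrigues(R)[0],t,K,d)[0].reshape(-1,2)
E
python3 - <<'E'
from h import *
im=robot.get_image("top")
Z=dict(cast_a=.01,jar=.062,bottle=.088,pan=.043,wide_stand=.033,bur_stand=.03,scrub_brush=.03)
for n,z in Z.items():
    for m in robot.masks_of(n,"top"):
        p=m["pixels"];cs,_=cv2.findContours(p.astype(np.uint8),0,2);c=max(cs,key=cv2.contourArea)
        w=ray(c[:,0,:],z,"top")[:,:2].astype(np.float32)
        r=cv2.minAreaRect(w); e=cv2.minEnclosingCircle(w)
        print(n,round(m["confidence"],2),np.round(m["rect"]),p.sum(),"rect",np.round(r[0],4),np.round(r[1],4),round(r[2],1),"circ",np.round(e[0],4),round(e[1],4),"mean",np.round(w.mean(0),4))
cv2.imwrite("pics/crop.png",cv2.resize(im[120:350,170:480],None,fx=2.5,fy=2.5,interpolation=cv2.INTER_CUBIC))
E
```

```text
cast_a 0.97 [190. 264. 222. 294.] 796 rect [0.4463 0.2396] [0.0616 0.0674] 83.3 circ [0.4448 0.2328] 0.038 mean [0.4494 0.2399]
cast_a 0.85 [443. 139. 472. 171.] 739 rect [ 0.7043 -0.3019] [0.0573 0.0715] 86.4 circ [ 0.7046 -0.3075] 0.0376 mean [ 0.7063 -0.3011]
cast_a 0.69 [269. 264. 298. 293.] 698 rect [0.4482 0.073 ] [0.0564 0.0628] 90.0 circ [0.448  0.0671] 0.0355 mean [0.4471 0.0751]
cast_a 0.47 [344. 267. 369. 299.] 521 rect [ 0.435  -0.0798] [0.0497 0.0538] 88.6 circ [ 0.4356 -0.0789] 0.028 mean [ 0.4332 -0.0811]
jar 0.96 [412. 258. 448. 288.] 780 rect [ 0.4479 -0.2232] [0.0563 0.0643] 32.1 circ [ 0.4495 -0.2229] 0.0328 mean [ 0.4459 -0.2218]
bottle 0.92 [347. 268. 370. 292.] 488 rect [ 0.4322 -0.0775] [0.0459 0.0459] 88.6 circ [ 0.4316 -0.0768] 0.0242 mean [ 0.4322 -0.0767]
pan 0.94 [274. 141. 346. 237.] 6601 rect [0.6317 0.0081] [0.1427 0.2066] 87.9 circ [0.6324 0.0076] 0.1222 mean [0.6234 0.0181]
wide_stand 0.83 [208. 167. 252. 213.] 1765 rect [0.6325 0.1824] [0.1001 0.0976] 0.3 circ [0.6343 0.1836] 0.0534 mean [0.6309 0.1815]
bur_stand 0.63 [210. 316. 255. 341.] 722 rect [0.3442 0.1735] [0.0854 0.0357] 76.5 circ [0.3441 0.1737] 0.0433 mean [0.3441 0.1726]
scrub_brush 0.68 [388. 320. 429. 337.] 468 rect [ 0.3433 -0.1766] [0.0785 0.0269] 72.3 circ [ 0.3421 -0.1763] 0.0394 mean [ 0.3413 -0.1779]
```

View pics/crop.png

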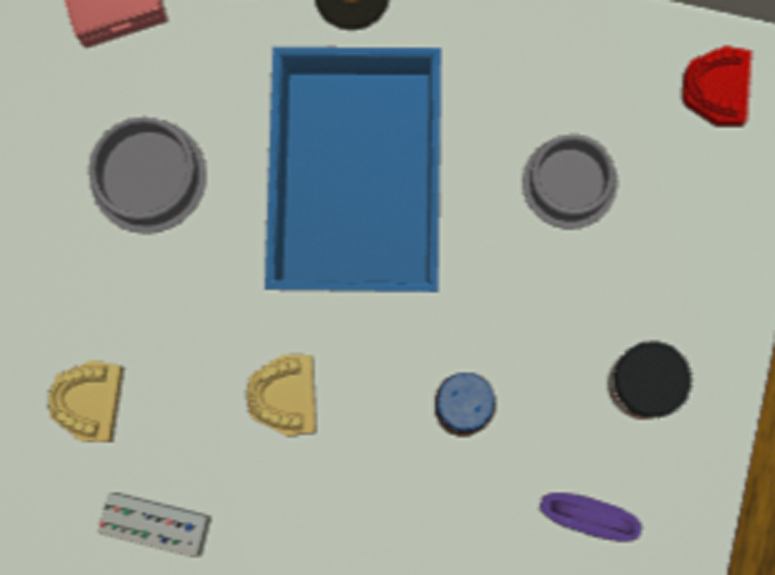

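Candidates (top image): casts, buff at (205,281) and (283,278), with the red look-alike at (458,154) excluded. Jar: black lid (430,272), not the spool at (311,116). Bottle: blue cap (356,281). The wide stand is at (229,190) and the narrow one at (398,192). The crop confirms these choices.

Call:
apply_moves(
  series=[
    [87,[307,-254,0],[0,0,25.77]],
    [87,[307,-254,0],[0,0,25.77]],
    [87,[307,-254,0],[0,0,25.77]],
    [87,[307,-254,0],[0,0,25.77]],
    [87,[307,-254,0],[0,0,25.77]],
    [87,[307,-254,0],[0,0,25.77]],
    [87,[307,-254,0],[0,0,25.77]],
    [87,[307,-254,0],[0,0,25.77]],
  ],
  newtons=20,
)

```text
clock: 1.35
eef_pos: [0.4483, -0.223, 0.223]
orientation: [180.0, -0.0, -0.0]
force: [0.6, 0.6, -0.4]
grip_width: 1.001
```

Call:
apply_moves(
  series=[
    [87,[0,0,0],[0,0,0]],
    [87,[0,0,0],[0,0,0]],
    [87,[0,0,0],[0,0,0]],
  ],
)

```text
clock: 1.65
eef_pos: [0.4473, -0.2261, 0.2226]
orientation: [180.0, 0.0, -0.1]
force: [-0.9, -1.2, -0.5]
grip_width: 1.0
```

```bash
python3 - <<'E'
from h import *
s=robot.sense();print(s["clock"],s["eef_pos"],s["orientation"],s["qpos"])
im=robot.get_image("wrist");cv2.imwrite("pics/w1.png",im)
for n,z in dict(jar=.062,bottle=.088,narrow_stand=.033).items():
    for m in robot.masks_of(n,"wrist"):
        p=m["pixels"];cs,_=cv2.findContours(p.astype(np.uint8),0,2);c=max(cs,key=cv2.contourArea)
        w=ray(c[:,0,:],z,"wrist",s)[:,:2].astype(np.float32); e=cv2.minEnclosingCircle(w)
        print(n,round(m["confidence"],2),np.round(m["rect"]),"circ",np.round(e[0],4),round(e[1],4))
E
```

```text
1.65 [ 0.44732236 -0.22608105  0.22260972] [ 1.79977393e+02  5.90240185e-03 -8.37587580e-02] [ 32.52990999   2.39180031 -11.10169778 103.70439547   0.50324471
  73.94636408 -68.78526029]
jar 0.85 [282. 174. 354. 245.] circ [ 0.4538 -0.228 ] 0.0321
jar 0.38 [  0. 168.  48. 239.] circ [0.4594 0.0224] 0.0339
bottle 0.66 [106. 193. 194. 266.] circ [ 0.444  -0.0935] 0.0391
bottle 0.59 [216.   0. 304.  52.] circ [ 0.5992 -0.1865] 0.0315
narrow_stand 0.98 [214.   0. 302.  54.] circ [ 0.6127 -0.1787] 0.0369
```

View pics/w1.png

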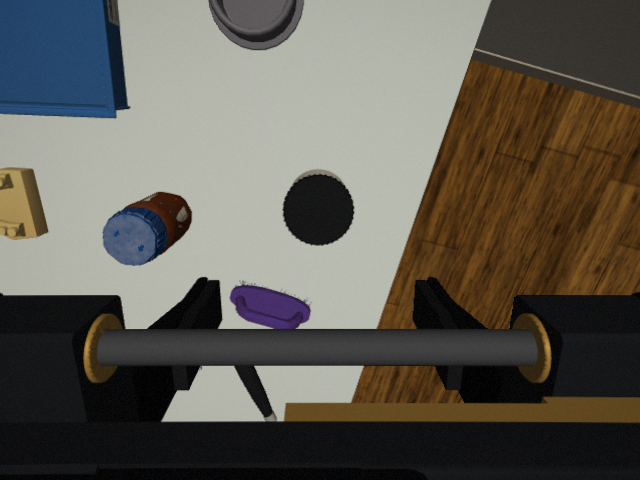

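```bash
cat >> h.py <<'E'
def ell(c,im,mask,z,s=None):
    cs,_=cv2.findContours(mask.astype(np.uint8),0,2);k=max(cs,key=cv2.contourArea)
    w=ray(k[:,0,:],z,c,s)[:,:2].astype(np.float32)
    e=cv2.fitEllipse(w);return np.round(e[0],4),np.round(e[1],4)
def circfit(w):
    A=np.c_[2*w,np.ones(len(w))];b=(w**2).sum(1);x=np.linalg.lstsq(A,b,rcond=None)[0]
    return x[:2],np.sqrt(x[2]+x[0]**2+x[1]**2)
E
python3 - <<'E'
from h import *
for i in range(3):
    s=robot.sense();print(s["clock"],s["eef_pos"],s["orientation"])
    w=robot.get_image("wrist");t=robot.get_image("top")
    m=np.zeros((480,640),bool);m[160:260,270:365]=w[160:260,270:365].max(2)<60
    print("w jar",ell("wrist",w,m,.062,s))
    m=np.zeros((480,640),bool);m[250:295,405:455]=t[250:295,405:455].max(2)<70
    print("t jar",ell("top",t,m,.062))
b=proj([[.448,-.223,.062]],"wrist",s);print(b)
cv2.imwrite("pics/t2.png",cv2.resize(t[120:310,330:480],None,fx=4,fy=3,interpolation=cv2.INTER_CUBIC))
E
```

```text
1.85 [ 0.44732473 -0.22601008  0.22247882] [-1.79997660e+02  9.40433408e-03 -1.19990603e-01]
w jar (array([ 0.452 , -0.2278]), array([0.0578, 0.0595]))
t jar (array([ 0.4616, -0.2161]), array([0.0831, 0.1062]))
1.95 [ 0.44748801 -0.22560178  0.22248642] [-1.79994628e+02  9.45538207e-03 -7.89688954e-02]
w jar (array([ 0.452 , -0.2278]), array([0.0579, 0.0595]))
t jar (array([ 0.4611, -0.2148]), array([0.0844, 0.1169]))
2.05 [ 0.44763307 -0.22530886  0.22254404] [-1.79998638e+02  2.84854377e-03 -4.13399278e-02]
w jar (array([ 0.452 , -0.2278]), array([0.0579, 0.0598]))
t jar (array([ 0.461 , -0.2159]), array([0.0813, 0.1253]))
[[313.24063537 215.24482947]]
```

View pics/t2.png

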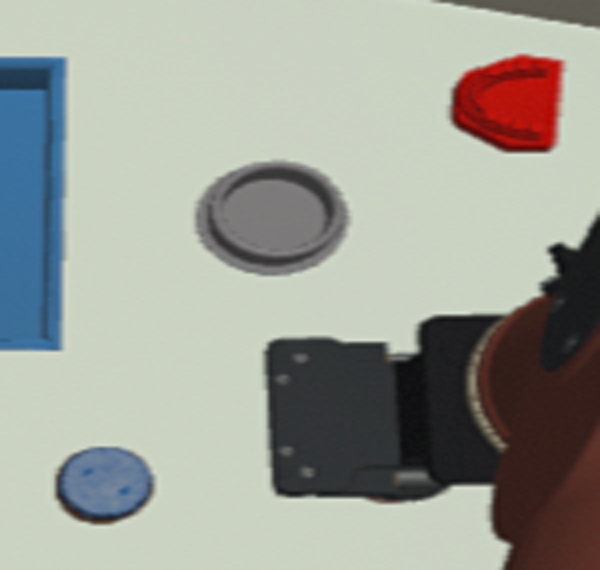

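Call:
apply_moves(
  series=[
    [87,[3,2,40],[0,0,0]],
    [87,[3,2,80],[0,0,0]],
    [87,[3,2,120],[0,0,0]],
    [87,[3,2,150],[0,0,0]],
    [87,[3,2,170],[0,0,0]],
    [87,[3,2,185],[0,0,0]],
    [87,[3,2,185],[0,0,0]],
  ],
)

```text
clock: 2.85
eef_pos: [0.4494, -0.2262, 0.0356]
orientation: [-179.9, 0.2, 0.0]
force: [0.4, 0.9, -0.8]
grip_width: 1.0
```

Call:
apply_moves(
  series=[
    [50,[0,0,0],[0,0,0]],
    [50,[0,0,0],[0,0,0]],
    [50,[0,0,0],[0,0,0]],
    [50,[0,0,0],[0,0,0]],
    [50,[0,0,0],[0,0,0]],
    [50,[0,0,0],[0,0,0]],
    [50,[0,0,0],[0,0,0]],
    [50,[0,0,0],[0,0,0]],
  ],
  newtons=20,
)

```text
clock: 3.65
eef_pos: [0.4511, -0.2271, 0.0381]
orientation: [180.0, -0.0, -0.0]
force: [-1.5, 0.0, 6.0]
grip_width: 0.678
```

```bash
python3 - <<'E'
from h import *
s=robot.sense();print(s["clock"],s["eef_pos"],s["orientation"],s["force"],s["grip_width"]*87)
im=robot.get_image("wrist");cv2.imwrite("pics/w3.png",im)
E
```

```text
3.65 [ 0.45114496 -0.22712388  0.03812988] [ 1.79977107e+02 -4.01351384e-02 -3.74500185e-03] [-1.50371228  0.01881351  5.96888897] 58.984667790827075
```

View pics/w3.png

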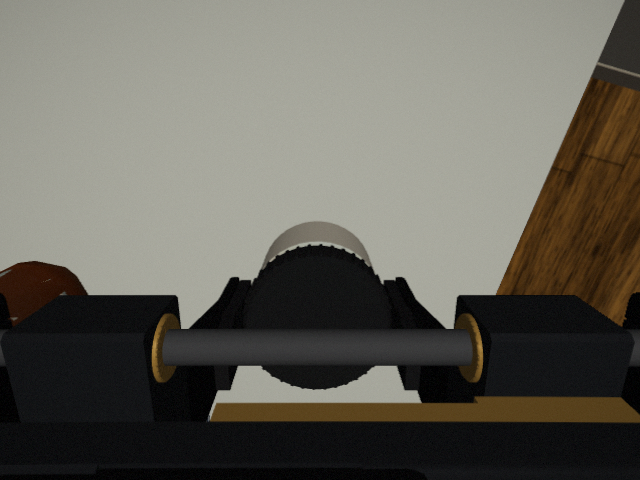

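```bash
python3 - <<'E'
from h import *
s=robot.sense()
print(proj([[s["eef_pos"][0]+d,s["eef_pos"][1],.062] for d in(-.03,0,.03)],"wrist",s))
t=cv2.imread("pics/top0.png")
for n,(u,v),r in(("wide",(229,190),26),("narrow",(398,192),22)):
    c=t[v-r:v+r,u-r:u+r]; cv2.imwrite(f"pics/{n}.png",cv2.resize(c,None,fx=10,fy=10,interpolation=cv2.INTER_CUBIC))
    # foot outline: not table-colored (foot at z~0)
    hsv=cv2.cvtColor(t,cv2.COLOR_BGR2HSV); g=t.astype(int).max(2)
    m=np.zeros(g.shape,bool);m[v-r:v+r,u-r:u+r]=g[v-r:v+r,u-r:u+r]<150
    print(n,m.sum(),[ell("top",t,m,z) for z in(0,.005,.033)])
# casts & bottle
m=np.zeros(g.shape,bool);m[260:300,335:378]=(t[260:300,335:378,0].astype(int)-t[260:300,335:378,2])>40
print("bottle cap",ell("top",t,m,.088))
E
```

```text
[[315.18540839 392.33346388]
 [315.1030346  327.72599106]
 [315.00995768 255.73076726]]
wide 1744 [(array([0.6417, 0.1914]), array([0.0993, 0.1053])), (array([0.6404, 0.1902]), array([0.0988, 0.1048])), (array([0.6332, 0.1838]), array([0.0961, 0.102 ]))]
narrow 1140 [(array([ 0.6257, -0.1741]), array([0.0789, 0.0825])), (array([ 0.6245, -0.1735]), array([0.0786, 0.0821])), (array([ 0.6177, -0.1702]), array([0.0764, 0.0799]))]
bottle cap (array([ 0.4339, -0.0779]), array([0.0405, 0.0418]))
```

View pics/wide.png

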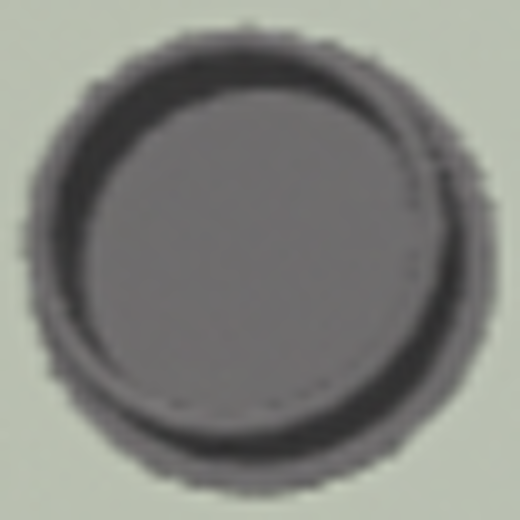

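Call:
apply_moves(
  series=[
    [50,[0,0,-10],[0,0,0]],
    [50,[0,0,-30],[0,0,0]],
    [50,[0,0,-60],[0,0,0]],
    [50,[0,0,-90],[0,0,0]],
    [50,[0,0,-120],[0,0,0]],
    [50,[0,0,-120],[0,0,0]],
  ],
)

```text
clock: 4.3
eef_pos: [0.4529, -0.2277, 0.1621]
orientation: [179.8, -0.3, -0.0]
force: [0.3, -0.4, -0.6]
grip_width: 0.681
```

```bash
python3 - <<'E'
from h import *
print(ray([[226.9,187.1],[226.4,187.1]],.033,"top"), ray([203+26.2,164+26.2],.0,"top"),ray([203+25.2,164+25.5],.005,"top"))
E
```

```text
[[0.63824053 0.18680267 0.033     ]
 [0.63826907 0.18786359 0.033     ]] [[0.6398412  0.18936188 0.        ]] [[0.64017559 0.19041913 0.005     ]]
```

Call:
apply_moves(
  series=[
    [50,[80,-180,0],[0,0,0]],
    [50,[80,-180,0],[0,0,0]],
    [50,[80,-180,0],[0,0,0]],
    [50,[80,-180,0],[0,0,0]],
    [50,[160,-360,0],[0,0,0]],
    [50,[160,-360,0],[0,0,0]],
    [50,[160,-360,0],[0,0,0]],
    [50,[160,-360,0],[0,0,0]],
  ],
)

```text
clock: 5.1
eef_pos: [0.6109, 0.1352, 0.1569]
orientation: [-180.0, 0.1, 0.0]
force: [1.5, -0.4, -0.7]
grip_width: 0.672
```

Call:
apply_moves(
  series=[
    [50,[24,-53,0],[0,0,0]],
    [50,[24,-53,0],[0,0,0]],
    [50,[24,-53,0],[0,0,0]],
    [50,[24,-53,0],[0,0,0]],
    [50,[24,-53,0],[0,0,0]],
  ],
)

```text
clock: 5.6
eef_pos: [0.6347, 0.1837, 0.1574]
orientation: [179.9, 0.0, -0.1]
force: [-0.1, 0.5, -1.2]
grip_width: 0.681
```

```bash
python3 - <<'E'
from h import *
s=robot.sense();print(s["clock"],s["eef_pos"],s["orientation"],s["force"],s["grip_width"]*87,s["qpos"])
im=robot.get_image("wrist");cv2.imwrite("pics/w4.png",im)
im=robot.get_image("top");cv2.imwrite("pics/t4.png",im)
E
```

```text
5.6 [0.63471256 0.18371398 0.15737115] [ 1.79923151e+02  2.14790832e-02 -1.39656682e-01] [-0.06063108  0.52517462 -1.19579817] 59.218841968836 [  -0.63182298   24.85540836  -25.93109239   85.78919833   11.20927671
   71.97384448 -118.09768547]
```

View pics/w4.png

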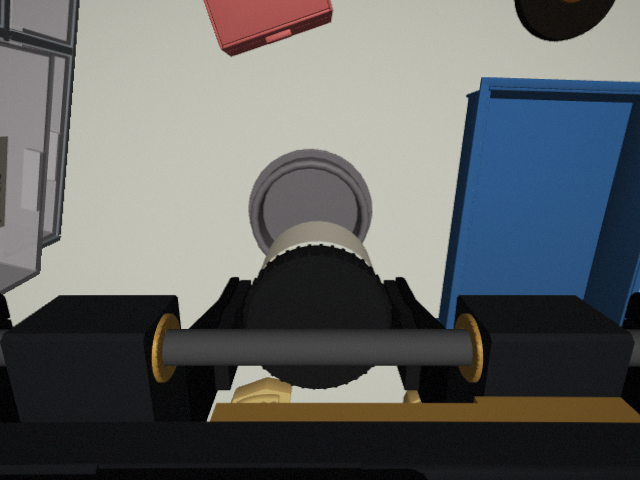

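View pics/t4.png

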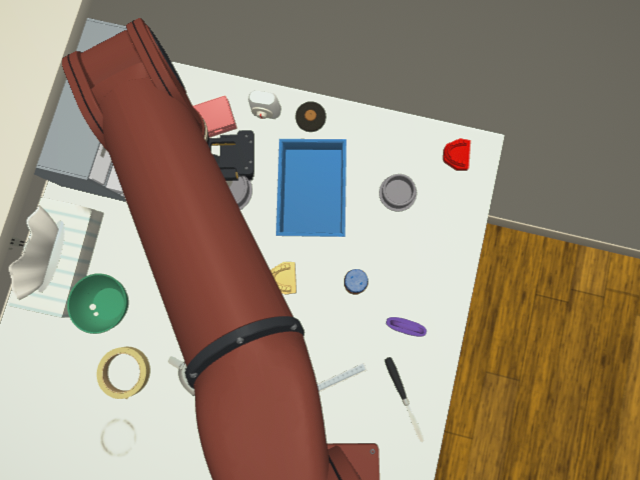

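```bash
python3 - <<'E'
from h import *
s=robot.sense();im=cv2.imread("pics/w4.png")
roi=im[140:260,235:390];cv2.imwrite("pics/w4c.png",cv2.resize(roi,None,fx=5,fy=4.5,interpolation=cv2.INTER_CUBIC))
g=cv2.cvtColor(im,cv2.COLOR_BGR2GRAY).astype(int)
P=[]
for v in range(151,240,4):
    row=g[v]; xs=np.where(row[235:390]<150)[0]
    if len(xs) and v<225: P+= [[235+xs[0],v],[235+xs[-1],v]]
P=np.array(P)
for z in(0,.005,.01):
    c,r=circfit(ray(P,z,"wrist",s)[:,:2]);print(z,c,r)
c=(0.639,.187)
a=np.linspace(0,2*np.pi,60)
for (R,z,col) in((.051,.004,(0,0,255)),(.039,.033,(0,255,0)),(.045,.033,(255,0,0))):
    for p in proj(np.c_[c[0]+R*np.cos(a),c[1]+R*np.sin(a),0*a+z],"wrist",s): cv2.circle(im,tuple(np.int32(np.round(p))),1,col,-1)
cv2.imwrite("pics/w4o.png",cv2.resize(im[130:270,220:400],None,fx=4,fy=4))
E
```

```text
0 [0.63924395 0.18914229] 0.050962167163678865
0.005 [0.64041461 0.18905287] 0.050165241025225515
0.01 [0.64158528 0.18896345] 0.049368314886772166
```

View pics/w4o.png

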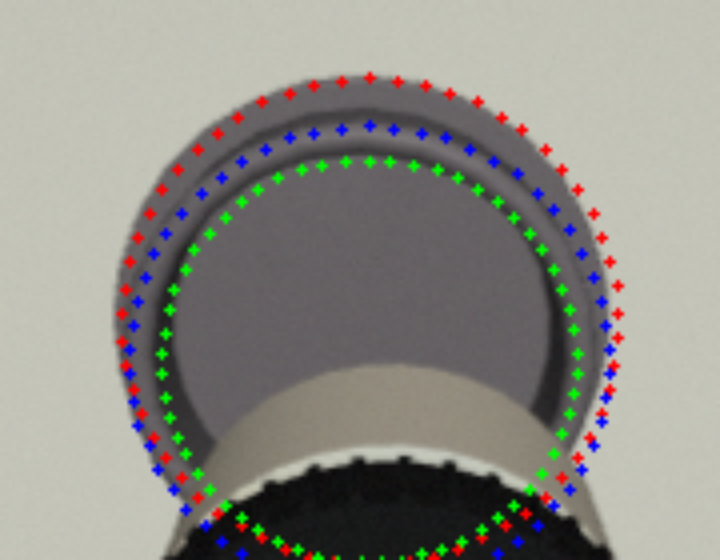

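Call:
apply_moves(
  series=[
    [50,[1,-1,30],[0,0,0]],
    [50,[1,-1,60],[0,0,0]],
    [50,[1,-1,80],[0,0,0]],
    [50,[1,-1,80],[0,0,0]],
    [50,[1,-1,80],[0,0,0]],
  ],
)

```text
clock: 6.2
eef_pos: [0.636, 0.1864, 0.0783]
orientation: [180.0, -0.0, -0.1]
force: [0.3, -0.5, -0.6]
grip_width: 0.68
```

```bash
python3 - <<'E'
from h import *
s=robot.sense();print(s["clock"],s["eef_pos"],s["orientation"],s["force"],s["grip_width"]*87)
im=robot.get_image("wrist");cv2.imwrite("pics/w5.png",im[100:,100:540])
E
```

```text
6.2 [0.63602349 0.18643789 0.07827458] [ 1.79997686e+02 -1.22512254e-02 -5.08906031e-02] [ 0.28801549 -0.53992162 -0.64181116] 59.180580513336466
```

View pics/w5.png

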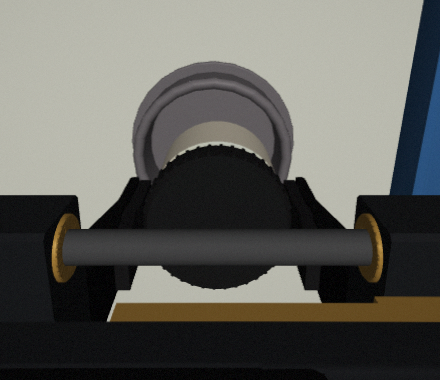

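Call:
apply_moves(
  series=[
    [50,[0,-2,10],[0,0,0]],
    [50,[0,-2,20],[0,0,0]],
    [50,[0,-2,28],[0,0,0]],
    [50,[0,-2,32],[0,0,0]],
    [50,[0,-2,34],[0,0,0]],
    [50,[0,-2,34],[0,0,0]],
    [50,[0,-2,34],[0,0,0]],
  ],
)

```text
clock: 6.95
eef_pos: [0.636, 0.1892, 0.0437]
orientation: [-180.0, -0.0, 0.0]
force: [-0.7, -0.2, -1.1]
grip_width: 0.681
```

```bash
python3 - <<'E'
from h import *
s=robot.sense();print(s["clock"],s["eef_pos"],s["orientation"],s["force"],s["grip_width"]*87)
im=robot.get_image("wrist");cv2.imwrite("pics/w6.png",im[100:,100:540])
E
```

```text
6.95 [0.63595601 0.189179   0.04367203] [-1.79989788e+02 -1.76336242e-02  2.43265156e-03] [-0.69125465 -0.20209488 -1.1129419 ] 59.24008011488187
```

View pics/w6.png

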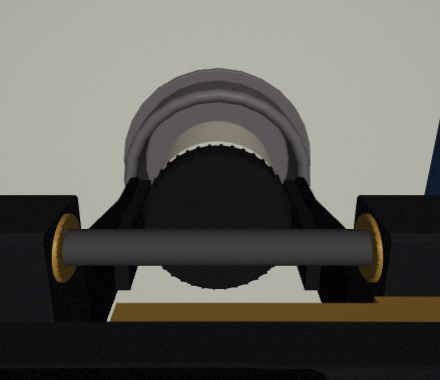

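Call:
apply_moves(
  series=[
    [50,[0,0,1],[0,0,0]],
    [50,[0,0,1],[0,0,0]],
    [85,[0,0,1],[0,0,0]],
    [85,[0,0,1],[0,0,0]],
    [85,[0,0,1],[0,0,0]],
    [85,[0,0,1],[0,0,0]],
    [85,[0,0,1],[0,0,0]],
    [85,[0,0,1],[0,0,0]],
  ],
)

```text
clock: 7.8
eef_pos: [0.6358, 0.1891, 0.0425]
orientation: [-180.0, 0.0, -0.0]
force: [-0.2, 0.4, 0.1]
grip_width: 0.975
```

Call:
apply_moves(
  series=[
    [85,[0,0,-20],[0,0,0]],
    [85,[0,0,-70],[0,0,0]],
    [85,[0,0,-120],[0,0,0]],
    [85,[-20,0,-140],[0,0,0]],
    [85,[-60,0,-140],[0,0,0]],
    [85,[-60,0,-140],[0,0,0]],
    [85,[-60,0,-140],[0,0,0]],
  ],
)

```text
clock: 8.5
eef_pos: [0.5755, 0.189, 0.183]
orientation: [180.0, -0.0, 0.0]
force: [-0.1, -0.4, 0.5]
grip_width: 0.977
```

```bash
python3 - <<'E'
from h import *
s=robot.sense();print(s["clock"],s["eef_pos"],s["orientation"],s["force"],s["grip_width"]*87)
im=robot.get_image("wrist");cv2.imwrite("pics/w7.png",im)
for n,z in dict(cast_a=.018).items():
    for m in robot.masks_of(n,"wrist"):
        p=m["pixels"];print(n,m["confidence"],np.round(m["rect"]),p.sum())
m=np.zeros((480,640),bool);x=im.max(2)<60
E
```

```text
8.5 [0.57546292 0.18899022 0.18296747] [ 1.79970745e+02 -4.79174411e-02  3.11741106e-02] [-0.11589491 -0.44051022  0.45257679] 84.98430676043195
cast_a 0.94 [238. 308. 300. 383.] 1488
cast_a 0.58 [411. 306. 467. 376.] 114
```

View pics/w7.png

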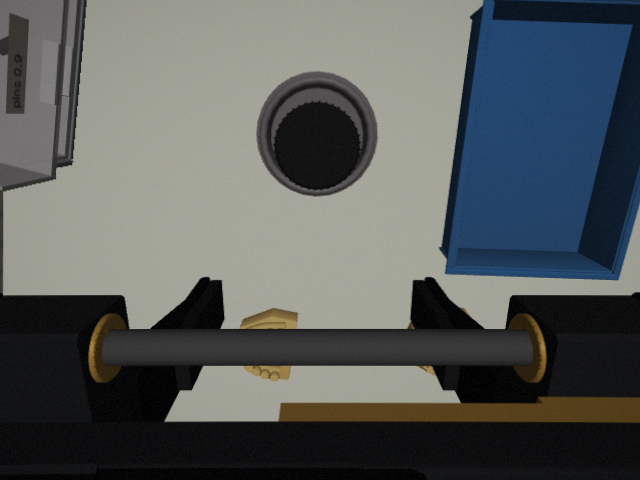

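Call:
apply_moves(
  series=[
    [87,[-128,-48,-10],[0,0,0]],
    [87,[-128,-48,-10],[0,0,0]],
    [87,[-128,-48,-10],[0,0,0]],
    [87,[-128,-48,-10],[0,0,0]],
    [87,[-128,-48,-10],[0,0,0]],
    [87,[-128,-48,-10],[0,0,0]],
  ],
)

```text
clock: 9.2
eef_pos: [0.4491, 0.2365, 0.1925]
orientation: [-180.0, 0.0, -0.1]
force: [0.8, -0.7, -0.5]
grip_width: 1.001
```

```bash
python3 - <<'E'
from h import *
s=robot.sense();print(s["clock"],s["eef_pos"],s["orientation"],s["force"],s["grip_width"]*87,s["qpos"])
im=robot.get_image("wrist");cv2.imwrite("pics/w8.png",im)
for n in("cast_a",):
    for m in robot.masks_of(n,"wrist"):
        p=m["pixels"];cs,_=cv2.findContours(p.astype(np.uint8),0,2);c=max(cs,key=cv2.contourArea)
        for z in(.0,.018):
            w=ray(c[:,0,:],z,"wrist",s)[:,:2].astype(np.float32);r=cv2.minAreaRect(w);print(n,m["confidence"],np.round(m["rect"]),p.sum(),z,np.round(r[0],4),np.round(r[1],4),r[2])
E
```

```text
9.2 [0.44911721 0.23650992 0.19245375] [-1.79984679e+02  2.72297436e-03 -8.67788438e-02] [ 0.76677899 -0.696648   -0.49261484] 87.08374952065245 [  -2.35533054    5.76575515  -32.08429051  104.43345717    3.22618977
   70.69870478 -125.46279822]
cast_a 0.9 [282. 173. 350. 254.] 4010 0.0 [0.4431 0.2396] [0.0591 0.072 ] 81.8573989868164
cast_a 0.9 [282. 173. 350. 254.] 4010 0.018 [0.4475 0.2394] [0.0561 0.0683] 81.85745239257812
cast_a 0.76 [466. 174. 540. 247.] 4407 0.0 [0.4437 0.0678] [0.0715 0.0637] 1.8891620635986328
cast_a 0.76 [466. 174. 540. 247.] 4407 0.018 [0.448  0.0763] [0.0679 0.0604] 1.8891605138778687
```

View pics/w8.png

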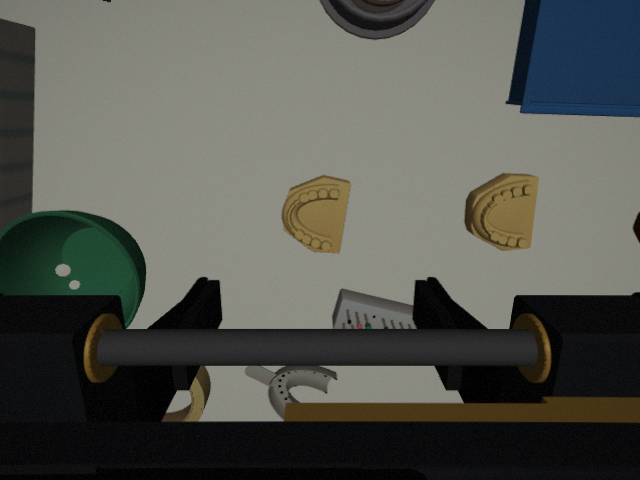

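Call:
apply_moves(
  series=[
    [87,[0,0,30],[0,0,8]],
    [87,[0,0,80],[0,0,8]],
    [87,[0,0,120],[0,0,8]],
    [87,[0,0,150],[0,0,8]],
    [87,[0,0,150],[0,0,8]],
    [87,[0,0,150],[0,0,8]],
    [87,[0,0,150],[0,0,8]],
  ],
)

```text
clock: 10.0
eef_pos: [0.4492, 0.2377, 0.0444]
orientation: [-179.9, -0.1, -8.0]
force: [-0.3, -0.2, 0.7]
grip_width: 0.997
```

```bash
python3 - <<'E'
from h import *
s=robot.sense();print(s["clock"],s["eef_pos"],s["orientation"],s["force"],s["grip_width"]*87,s["qpos"])
im=robot.get_image("wrist");
for p in proj([[.4475,.2394,.018]],"wrist",s): cv2.circle(im,tuple(np.int32(p)),3,(0,0,255),-1)
cv2.imwrite("pics/w9.png",im)
E
```

```text
10.0 [0.44924889 0.23774091 0.04436358] [-1.79908105e+02 -1.17095379e-01 -8.03115028e+00] [-0.3228138  -0.21219911  0.73892595] 86.76109341796614 [  -5.11624631   15.36227561  -30.97287165  113.42154456    9.77173795
   53.57457942 -139.02672559]
```

View pics/w9.png

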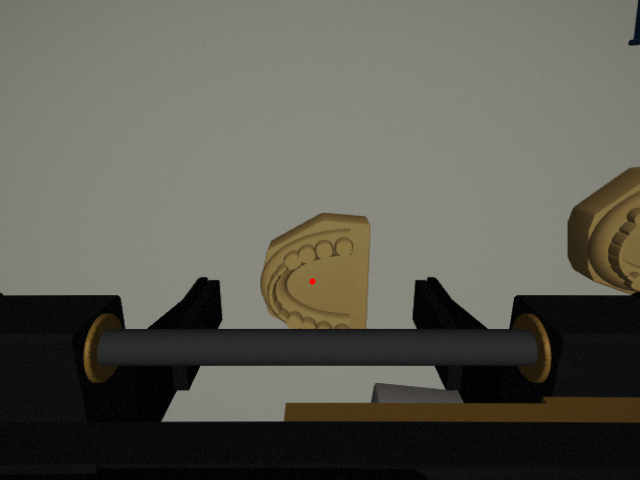

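Call:
apply_moves(
  series=[
    [87,[0,0,15],[0,0,0]],
    [87,[0,0,28],[0,0,0]],
    [87,[0,0,36],[0,0,0]],
    [87,[0,0,40],[0,0,0]],
    [87,[0,0,40],[0,0,0]],
    [87,[0,0,40],[0,0,0]],
  ],
)

```text
clock: 10.65
eef_pos: [0.4478, 0.2372, 0.0026]
orientation: [-180.0, 0.0, -8.0]
force: [-0.3, -0.4, 0.1]
grip_width: 1.002
```

Call:
apply_moves(
  series=[
    [48,[0,0,0],[0,0,0]],
    [48,[0,0,0],[0,0,0]],
    [48,[0,0,0],[0,0,0]],
    [48,[0,0,0],[0,0,0]],
    [48,[0,0,0],[0,0,0]],
    [48,[0,0,0],[0,0,0]],
    [48,[0,0,0],[0,0,0]],
    [48,[0,0,0],[0,0,0]],
  ],
  newtons=25,
)

```text
clock: 11.45
eef_pos: [0.4479, 0.2372, 0.0027]
orientation: [-180.0, -0.0, -8.0]
force: [-0.6, -0.7, 1.9]
grip_width: 0.636
```

```bash
python3 - <<'E'
from h import *
s=robot.sense();print(s["clock"],s["eef_pos"],s["orientation"],s["force"],s["grip_width"]*87,s["qpos"])
im=robot.get_image("wrist");
cv2.imwrite("pics/w10.png",im)
E
```

```text
11.45 [0.44787293 0.23716125 0.00268392] [-1.79992411e+02 -8.21724762e-03 -7.99722052e+00] [-0.613035   -0.66468218  1.88400183] 55.31494609377332 [  -6.30585864   18.93260595  -30.02344656  115.11172604   12.4201039
   49.00902508 -141.18371307]
```

View pics/w10.png

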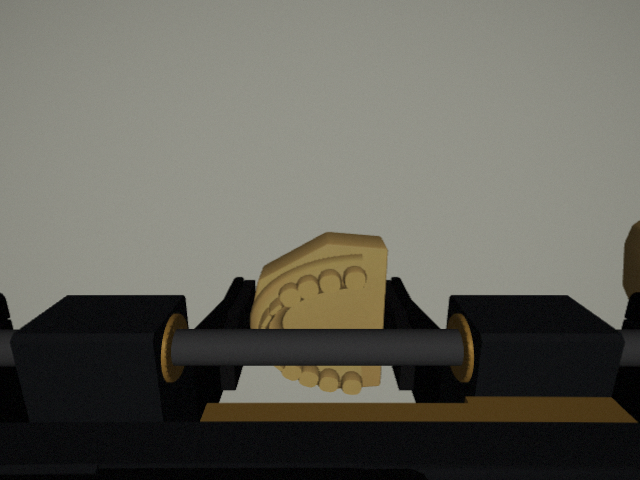

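```bash
python3 - <<'E'
from h import *
s=robot.sense()
print("cast proj",proj([s["eef_pos"]+np.array([d,0,.0155]) for d in(-.034,0,.034)],"wrist",s).round(0))
s7=dict(eef_pos=np.array([.57546,.18899,.18297]),orientation=np.array([180,-.048,.031]))
im=cv2.imread("pics/w7.png");cv2.imwrite("pics/w7c.png",cv2.resize(im[0:300,430:640],None,fx=2.6,fy=2,interpolation=cv2.INTER_CUBIC))
th=np.radians(-2.1);c=np.array([.6317,.0081])
def pan(c,th):
    R=np.array([[np.cos(th),-np.sin(th)],[np.sin(th),np.cos(th)]])
    # long axis along world x
    return [np.r_[c+R@np.array([a*.104,b*.0715]),.043] for a,b in((-1,1),(-1,-1),(1,1),(1,-1))]
P=pan(c,th);print(np.round(P,4));print(proj(P,"wrist",s7).round(1));print(proj(P,"top").round(1))
E
```

```text
cast proj [[326. 387.]
 [315. 318.]
 [303. 240.]]
[[ 0.5304  0.0834  0.043 ]
 [ 0.5251 -0.0595  0.043 ]
 [ 0.7383  0.0757  0.043 ]
 [ 0.733  -0.0672  0.043 ]]
[[444.2 275.2]
 [617.8 281.4]
 [485.1 -13. ]
 [699.   -5.7]]
[[275.3 235.8]
 [345.3 236.8]
 [278.7 138.4]
 [346.5 138.8]]
```

View pics/w7c.png

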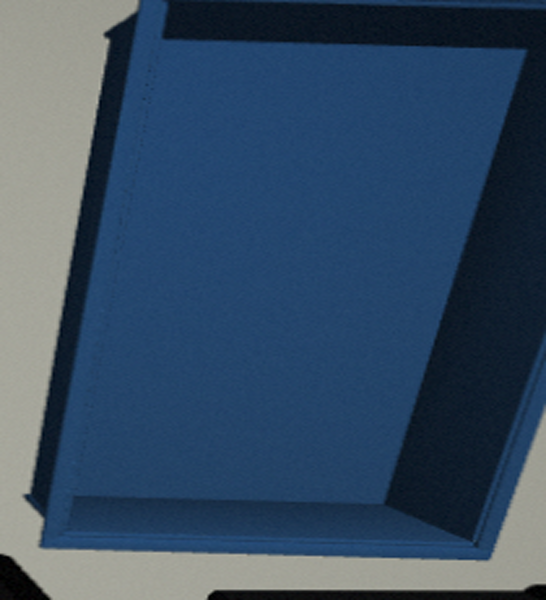

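Call:
apply_moves(
  series=[
    [48,[0,0,-10],[0,0,0]],
    [48,[0,0,-30],[0,0,0]],
    [48,[0,0,-60],[0,0,0]],
    [48,[0,0,-100],[0,0,0]],
    [48,[0,0,-120],[0,0,0]],
    [48,[0,0,-120],[0,0,0]],
  ],
)

```text
clock: 12.1
eef_pos: [0.4494, 0.2381, 0.1262]
orientation: [-179.8, -0.3, -8.0]
force: [0.5, 0.3, -0.4]
grip_width: 0.635
```

Call:
apply_moves(
  series=[
    [48,[260,199,0],[0,0,-6]],
    [48,[260,199,0],[0,0,-6]],
    [48,[260,199,0],[0,0,-6]],
    [48,[260,199,0],[0,0,-6]],
    [48,[260,199,0],[0,0,-6]],
    [48,[260,199,0],[0,0,-6]],
    [48,[260,199,0],[0,0,-6]],
    [48,[260,199,0],[0,0,-6]],
  ],
)

```text
clock: 12.9
eef_pos: [0.6788, -0.0017, 0.1203]
orientation: [179.9, 0.1, -2.4]
force: [-0.3, -0.4, -1.8]
grip_width: 0.636
```

Call:
apply_moves(
  series=[
    [48,[0,0,20],[0,0,0]],
    [48,[0,0,40],[0,0,0]],
    [48,[0,0,50],[0,0,0]],
    [48,[0,0,50],[0,0,0]],
    [48,[0,0,50],[0,0,0]],
  ],
)

```text
clock: 13.4
eef_pos: [0.6775, 0.0043, 0.0729]
orientation: [-180.0, 0.0, -2.0]
force: [0.2, -0.1, 0.7]
grip_width: 0.633
```

```bash
python3 - <<'E'
from h import *
s=robot.sense();print(s["clock"],s["eef_pos"],s["orientation"],s["force"],s["grip_width"]*87,s["qpos"])
im=robot.get_image("wrist");
cv2.imwrite("pics/w11.png",im)
cv2.imwrite("pics/t11.png",robot.get_image("top")[80:330,150:500])
E
```

```text
13.4 [0.67751733 0.00427872 0.07287687] [-1.79988887e+02  3.74066420e-03 -1.97057880e+00] [ 0.20190964 -0.09337555  0.68905613] 55.036355342192444 [  11.35334637   30.05452859  -21.03344752   88.09052863   11.52341667
   64.00196829 -104.13357448]
```

View pics/w11.png

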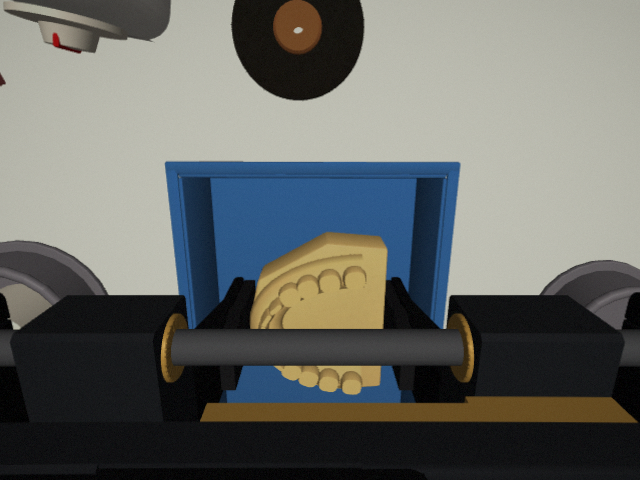

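View pics/t11.png

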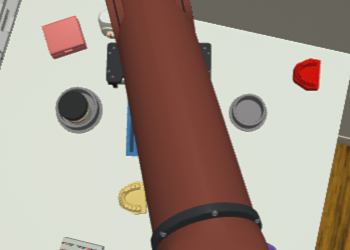

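Call:
apply_moves(
  series=[
    [48,[0,-2,25],[0,0,0]],
    [48,[0,-2,45],[0,0,0]],
    [48,[0,-2,58],[0,0,0]],
    [48,[0,-2,64],[0,0,0]],
    [48,[0,-2,66],[0,0,0]],
    [48,[0,-2,67],[0,0,0]],
    [48,[0,-2,67],[0,0,0]],
    [48,[0,-2,67],[0,0,0]],
  ],
)

```text
clock: 14.3
eef_pos: [0.6782, 0.0058, 0.0064]
orientation: [-180.0, -0.1, -2.0]
force: [-0.1, -0.4, -0.9]
grip_width: 0.634
```

Now open slightly, then rise.

Call:
apply_moves(
  series=[
    [48,[0,0,1],[0,0,0]],
    [70,[0,0,1],[0,0,0]],
    [70,[0,0,1],[0,0,0]],
    [70,[0,0,1],[0,0,0]],
    [70,[0,0,1],[0,0,0]],
    [70,[0,0,1],[0,0,0]],
    [70,[0,0,1],[0,0,0]],
  ],
)

```text
clock: 15.0
eef_pos: [0.6776, 0.0058, 0.0045]
orientation: [-180.0, 0.0, -2.0]
force: [-0.3, 0.2, -0.4]
grip_width: 0.802
```

Call:
apply_moves(
  series=[
    [70,[0,0,-20],[0,0,0]],
    [70,[0,0,-60],[0,0,0]],
    [70,[0,0,-110],[0,0,0]],
    [70,[0,0,-160],[0,0,0]],
    [70,[-20,0,-180],[0,0,0]],
    [87,[-60,0,-180],[0,0,0]],
    [87,[-60,0,-180],[0,0,0]],
    [87,[-60,0,-180],[0,0,0]],
  ],
)

```text
clock: 15.8
eef_pos: [0.6173, 0.0077, 0.1849]
orientation: [180.0, -0.0, -2.0]
force: [0.5, 0.3, -0.3]
grip_width: 0.964
```

```bash
python3 - <<'E'
from h import *
s=robot.sense();print(s["clock"],s["eef_pos"],s["orientation"],s["force"],s["grip_width"]*87)
im=robot.get_image("wrist");
cv2.imwrite("pics/w12.png",im)
E
```

```text
15.8 [0.6172515  0.00769672 0.18492702] [ 1.79963572e+02 -2.96910693e-02 -2.00295855e+00] [ 0.53169564  0.28796382 -0.31483212] 83.86099286670691
```

View pics/w12.png

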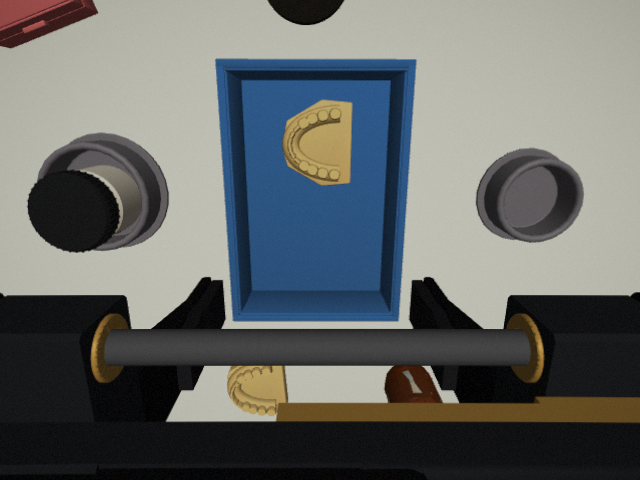

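Call:
apply_moves(
  series=[
    [87,[-172,-60,0],[0,0,0]],
    [87,[-172,-60,0],[0,0,0]],
    [87,[-172,-60,0],[0,0,0]],
    [87,[-172,-60,0],[0,0,0]],
    [87,[-172,-60,0],[0,0,0]],
    [87,[-172,-60,0],[0,0,0]],
    [87,[-172,-60,0],[0,0,0]],
  ],
)

```text
clock: 16.55
eef_pos: [0.4492, 0.0736, 0.1848]
orientation: [-180.0, -0.0, -2.0]
force: [0.2, -0.4, -0.3]
grip_width: 1.003
```

```bash
python3 - <<'E'
from h import *
s=robot.sense();print(s["clock"],s["eef_pos"],s["orientation"],s["force"],s["grip_width"]*87,s["qpos"])
im=robot.get_image("wrist");cv2.imwrite("pics/w13.png",im)
for n in("cast_a",):
    for m in robot.masks_of(n,"wrist"):
        p=m["pixels"];cs,_=cv2.findContours(p.astype(np.uint8),0,2);c=max(cs,key=cv2.contourArea)
        for z in(.0,.018):
            w=ray(c[:,0,:],z,"wrist",s)[:,:2].astype(np.float32);r=cv2.minAreaRect(w);print(n,m["confidence"],np.round(m["rect"]),p.sum(),z,np.round(r[0],4),np.round(r[1],4),r[2])
E
```

```text
16.55 [0.44919942 0.07363929 0.18475336] [-1.79965314e+02 -2.86203519e-02 -2.03484450e+00] [ 0.15607939 -0.44593061 -0.25710481] 87.22157905285573 [  13.1180017    -0.97175027  -27.40133057  111.54284467   -0.50511179
   69.28342116 -106.13641128]
cast_a 0.81 [284. 172. 351. 252.] 4243 0.0 [0.444  0.0735] [0.0719 0.0595] 1.5442215204238892
cast_a 0.81 [284. 172. 351. 252.] 4243 0.018 [0.4484 0.0733] [0.0682 0.0564] 1.5441854000091553
```

View pics/w13.png

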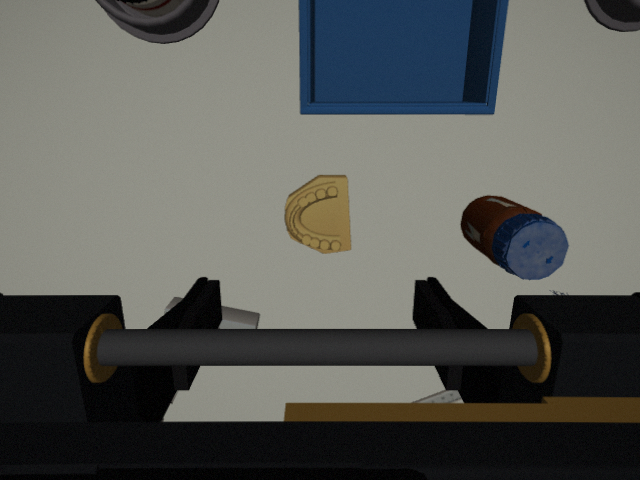

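Call:
apply_moves(
  series=[
    [87,[0,0,30],[0,0,-3.5]],
    [87,[0,0,75],[0,0,-3.5]],
    [87,[0,0,115],[0,0,-3.5]],
    [87,[0,0,145],[0,0,-3.5]],
    [87,[0,0,165],[0,0,-3.5]],
    [87,[0,0,176],[0,0,-3.5]],
    [87,[0,0,182],[0,0,-3.5]],
    [87,[0,0,182],[0,0,-3.5]],
  ],
)

```text
clock: 17.45
eef_pos: [0.4481, 0.0739, 0.0024]
orientation: [-180.0, 0.0, 1.5]
force: [-0.3, 0.1, 0.9]
grip_width: 0.996
```

Call:
apply_moves(
  series=[
    [87,[0,0,0],[0,0,0]],
    [48,[0,0,0],[0,0,0]],
    [48,[0,0,0],[0,0,0]],
    [48,[0,0,0],[0,0,0]],
    [48,[0,0,0],[0,0,0]],
    [48,[0,0,0],[0,0,0]],
    [48,[0,0,0],[0,0,0]],
    [48,[0,0,0],[0,0,0]],
  ],
)

```text
clock: 18.25
eef_pos: [0.4479, 0.0738, 0.0027]
orientation: [180.0, -0.0, 1.5]
force: [-0.9, -0.6, 2.5]
grip_width: 0.63
```

```bash
python3 - <<'E'
from h import *
s=robot.sense();print(s["clock"],s["eef_pos"],s["orientation"],s["force"],s["grip_width"]*87,s["qpos"])
im=robot.get_image("wrist");
cv2.imwrite("pics/w14.png",im)
E
```

```text
18.25 [0.44791672 0.07384365 0.00266482] [ 1.79995318e+02 -1.08473660e-03  1.49998615e+00] [-0.94463959 -0.62419287  2.51622199] 54.83850425882563 [  10.47059289   12.90539636  -27.38140076  122.11289736    8.12373576
   46.67539231 -110.4103946 ]
```

View pics/w14.png

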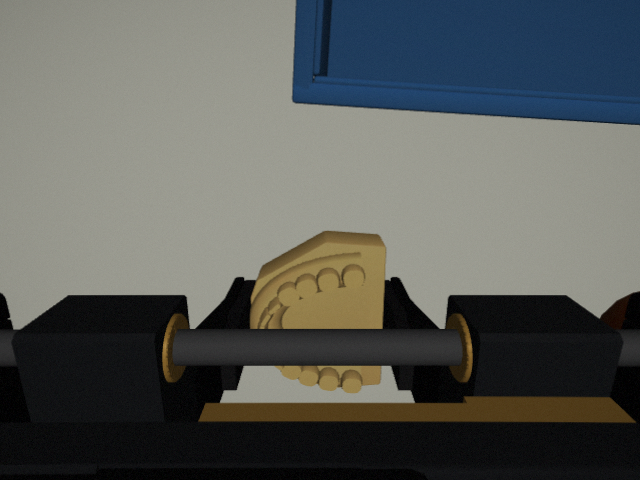

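Call:
apply_moves(
  series=[
    [48,[0,0,-10],[0,0,0]],
    [48,[0,0,-30],[0,0,0]],
    [48,[0,0,-60],[0,0,0]],
    [48,[0,0,-90],[0,0,0]],
    [48,[40,20,-100],[0,0,3.5]],
    [48,[80,40,-100],[0,0,3.5]],
    [48,[120,60,-100],[0,0,3.5]],
    [48,[138,68,-100],[0,0,3.5]],
  ],
)

```text
clock: 19.1
eef_pos: [0.5904, 0.0067, 0.103]
orientation: [180.0, -0.1, -2.2]
force: [-0.4, 0.4, -2.1]
grip_width: 0.631
```

Call:
apply_moves(
  series=[
    [48,[0,0,0],[0,0,0]],
    [48,[0,0,15],[0,0,0]],
    [48,[0,0,30],[0,0,0]],
    [48,[0,0,30],[0,0,0]],
    [48,[0,0,30],[0,0,0]],
  ],
)

```text
clock: 19.6
eef_pos: [0.5865, 0.0099, 0.0719]
orientation: [180.0, 0.1, -1.9]
force: [0.4, -0.4, -0.9]
grip_width: 0.627
```

```bash
python3 - <<'E'
from h import *
s=robot.sense();print(s["clock"],s["eef_pos"],s["orientation"],s["force"],s["grip_width"]*87,s["qpos"])
im=robot.get_image("wrist");
cv2.imwrite("pics/w15.png",im)
E
```

```text
19.6 [0.58648108 0.00994469 0.07187324] [ 1.79997082e+02  9.98847113e-02 -1.94926908e+00] [ 0.41635862 -0.3920267  -0.87195632] 54.52974185399259 [  14.01486709   20.84124145  -23.24241553  101.61293328    9.35717022
   59.54393531 -104.59225183]
```

View pics/w15.png

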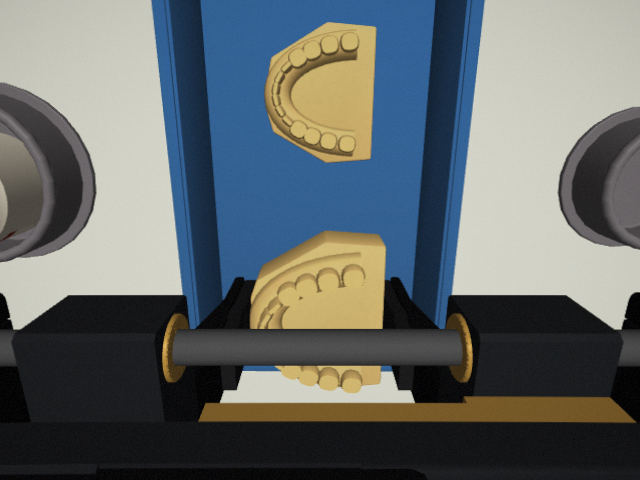

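Call:
apply_moves(
  series=[
    [48,[1,0,25],[0,0,0]],
    [48,[1,0,45],[0,0,0]],
    [48,[1,0,58],[0,0,0]],
    [48,[1,0,64],[0,0,0]],
    [48,[1,0,66],[0,0,0]],
    [48,[1,0,67],[0,0,0]],
    [48,[1,0,67],[0,0,0]],
    [48,[1,0,68],[0,0,0]],
  ],
)

```text
clock: 20.45
eef_pos: [0.5892, 0.0095, 0.0054]
orientation: [-180.0, -0.1, -2.0]
force: [0.6, -0.7, -0.3]
grip_width: 0.626
```

Call:
apply_moves(
  series=[
    [48,[0,0,0],[0,0,0]],
    [70,[0,0,0],[0,0,0]],
    [70,[0,0,0],[0,0,0]],
    [70,[0,0,0],[0,0,0]],
    [70,[0,0,0],[0,0,0]],
    [70,[0,0,0],[0,0,0]],
    [70,[0,0,0],[0,0,0]],
  ],
)

```text
clock: 21.15
eef_pos: [0.5886, 0.0095, 0.0045]
orientation: [-180.0, 0.0, -2.0]
force: [0.2, -0.0, -0.5]
grip_width: 0.803
```

Call:
apply_moves(
  series=[
    [70,[0,0,-20],[0,0,0]],
    [70,[0,0,-60],[0,0,0]],
    [70,[0,0,-110],[0,0,0]],
    [70,[0,0,-160],[0,0,0]],
    [70,[-20,0,-200],[0,0,0]],
    [87,[-60,10,-200],[0,0,0]],
    [87,[-60,10,-200],[0,0,0]],
    [87,[-60,10,-200],[0,0,0]],
  ],
)

```text
clock: 21.95
eef_pos: [0.5279, 0.0012, 0.2049]
orientation: [180.0, -0.0, -2.0]
force: [0.4, 0.8, -0.2]
grip_width: 0.966
```

```bash
python3 - <<'E'
from h import *
s=robot.sense();print(s["clock"],s["eef_pos"],s["orientation"],s["force"],s["grip_width"]*87)
im=robot.get_image("wrist");
cv2.imwrite("pics/w16.png",im)
E
```

```text
21.95 [0.52791288 0.00116165 0.20486827] [ 1.79954845e+02 -4.52406066e-02 -2.03831250e+00] [ 0.3592055   0.81832088 -0.1952838 ] 84.03739708281279
```

View pics/w16.png

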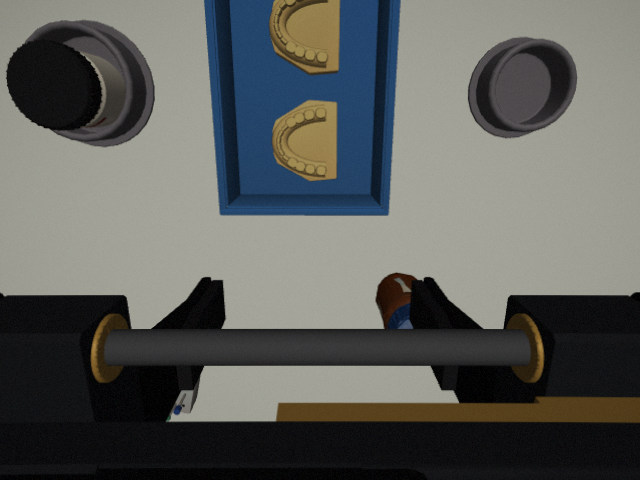

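Call:
apply_moves(
  series=[
    [87,[-89,85,0],[0,0,-2]],
    [87,[-89,85,0],[0,0,-2]],
    [87,[-89,85,0],[0,0,-2]],
    [87,[-89,85,0],[0,0,-2]],
    [87,[-89,85,0],[0,0,-2]],
    [87,[-89,85,0],[0,0,-2]],
  ],
)

```text
clock: 22.6
eef_pos: [0.4375, -0.0792, 0.2044]
orientation: [-180.0, -0.0, 0.1]
force: [-0.7, 0.6, -0.2]
grip_width: 0.998
```

```bash
python3 - <<'E'
from h import *
s=robot.sense();print(s["clock"],s["eef_pos"],s["orientation"],s["force"],s["grip_width"]*87,s["qpos"])
w=robot.get_image("wrist");cv2.imwrite("pics/w17.png",w)
d=(w[...,0].astype(int)-w[...,2])>30
m=np.zeros((480,640),bool);m[140:300,240:400]=d[140:300,240:400]
print(m.sum(),ell("wrist",w,m,.088,s))
E
```

```text
22.6 [ 0.43751035 -0.07923525  0.20443614] [-1.79960086e+02 -3.70952942e-03  9.21859749e-02] [-0.68412619  0.57335658 -0.23629924] 86.85253688683979 [ 25.37940487  -3.42787535 -19.82968792 111.46791338  -1.26589921
  71.76156203 -83.92912222]
2137 (array([ 0.438 , -0.0797]), array([0.0411, 0.0445]))
```

View pics/w17.png

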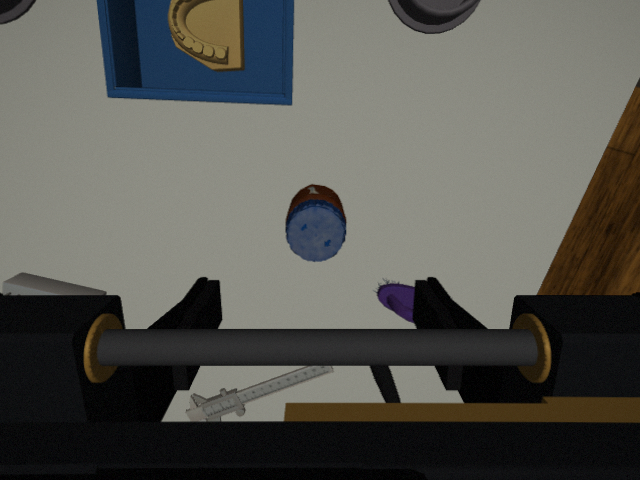

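Call:
apply_moves(
  series=[
    [87,[-1,0,40],[0,0,0]],
    [87,[-1,0,80],[0,0,0]],
    [87,[-1,0,115],[0,0,0]],
    [87,[-1,0,145],[0,0,0]],
    [87,[-1,0,160],[0,0,0]],
    [87,[-1,0,167],[0,0,0]],
    [87,[-1,0,167],[0,0,0]],
    [87,[-1,0,167],[0,0,0]],
  ],
)

```text
clock: 23.45
eef_pos: [0.4362, -0.0799, 0.0382]
orientation: [-180.0, -0.1, 0.0]
force: [0.1, 0.2, 0.5]
grip_width: 0.999
```

Call:
apply_moves(
  series=[
    [40,[0,0,0],[0,0,0]],
    [40,[0,0,0],[0,0,0]],
    [40,[0,0,0],[0,0,0]],
    [40,[0,0,0],[0,0,0]],
    [40,[0,0,0],[0,0,0]],
    [40,[0,0,0],[0,0,0]],
    [40,[0,0,0],[0,0,0]],
    [40,[0,0,0],[0,0,0]],
  ],
  newtons=20,
)

```text
clock: 24.25
eef_pos: [0.4354, -0.0802, 0.0375]
orientation: [-180.0, 0.0, 0.0]
force: [-0.8, -0.3, 0.5]
grip_width: 0.522
```

```bash
python3 - <<'E'
from h import *
s=robot.sense();print(s["clock"],s["eef_pos"],s["orientation"],s["force"],s["grip_width"]*87,s["qpos"])
w=robot.get_image("wrist");cv2.imwrite("pics/w18.png",w)
print(proj([s["eef_pos"]+np.array([d,0,.05]) for d in(-.02,0,.02)],"wrist",s).round(0))
E
```

```text
24.25 [ 0.43537697 -0.08020245  0.03753928] [-1.79993925e+02  4.52185869e-03  1.20286876e-04] [-0.75340764 -0.25322321  0.45265428] 45.44823279120472 [ 24.26204055   7.52365204 -20.51424943 122.44007849   3.39860038
  50.56283784 -88.25065516]
[[315. 419.]
 [315. 368.]
 [315. 314.]]
```

View pics/w18.png

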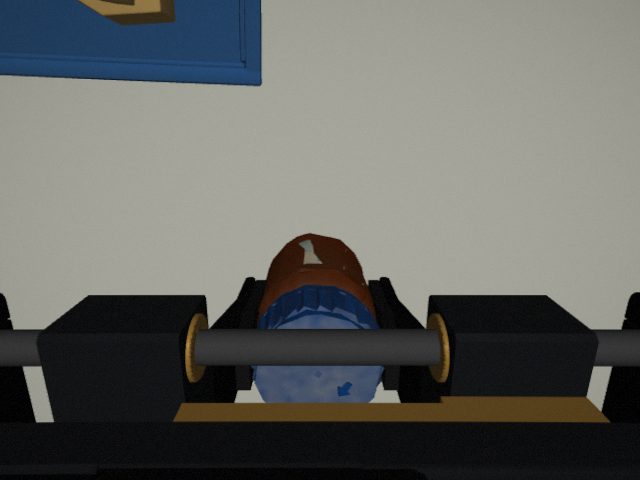

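Call:
apply_moves(
  series=[
    [40,[0,0,-10],[0,0,0]],
    [40,[0,0,-30],[0,0,0]],
    [40,[0,0,-60],[0,0,0]],
    [40,[0,0,-90],[0,0,0]],
    [40,[0,0,-100],[0,0,0]],
    [40,[40,20,-100],[0,0,0]],
    [40,[80,40,-100],[0,0,0]],
    [40,[120,60,-100],[0,0,0]],
  ],
)

```text
clock: 25.1
eef_pos: [0.5566, -0.1412, 0.1376]
orientation: [180.0, -0.0, -0.0]
force: [0.6, 0.9, -0.2]
grip_width: 0.518
```

Call:
apply_moves(
  series=[
    [40,[40,20,0],[0,0,0]],
    [40,[65,37,0],[0,0,0]],
    [40,[65,37,0],[0,0,0]],
    [40,[65,37,0],[0,0,0]],
    [40,[65,37,0],[0,0,0]],
    [40,[65,37,0],[0,0,0]],
    [40,[65,37,0],[0,0,0]],
  ],
)

```text
clock: 25.8
eef_pos: [0.62, -0.1768, 0.138]
orientation: [180.0, -0.0, 0.0]
force: [0.7, -0.2, -0.7]
grip_width: 0.516
```

```bash
python3 - <<'E'
from h import *
s=robot.sense();print(s["clock"],s["eef_pos"],s["orientation"],s["force"],s["grip_width"]*87,s["qpos"])
im=robot.get_image("wrist");cv2.imwrite("pics/w19.png",im)
g=cv2.cvtColor(im,cv2.COLOR_BGR2GRAY).astype(int)
P=[]
for v in range(140,300,3):
    xs=np.where(g[v,240:400]<150)[0]
    if len(xs)>20: P+= [[240+xs[0],v],[240+xs[-1],v]]
P=np.array(P);print(P[:40].tolist())
a=np.linspace(0,2*np.pi,60)
c=(.625,-.176)
for (R,z,col) in((.041,.004,(0,0,255)),(.029,.033,(0,255,0)),(.035,.033,(255,0,0))):
    for p in proj(np.c_[c[0]+R*np.cos(a),c[1]+R*np.sin(a),0*a+z],"wrist",s): cv2.circle(im,tuple(np.int32(np.round(p))),1,col,-1)
cv2.imwrite("pics/w19o.png",cv2.resize(im[130:330,220:400],None,fx=4,fy=3))
E
```

```text
25.8 [ 0.6199916  -0.17680207  0.13801154] [ 1.79987039e+02 -1.78679069e-02  3.17127242e-02] [ 0.72292576 -0.207156   -0.72486379] 44.88307716965792 [ 25.02696477  22.61666595 -16.82356355  89.93968163   6.88390981
  68.44180595 -83.07432113]
[[299, 167], [327, 167], [290, 170], [335, 170], [285, 173], [341, 173], [281, 176], [345, 176], [277, 179], [349, 179], [274, 182], [352, 182], [272, 185], [355, 185], [269, 188], [356, 188], [268, 191], [358, 191], [266, 194], [360, 194], [265, 197], [362, 197], [263, 200], [363, 200], [263, 203], [363, 203], [262, 206], [364, 206], [262, 209], [365, 209], [261, 212], [365, 212], [261, 215], [365, 215], [261, 218], [365, 218], [261, 221], [365, 221], [262, 224], [365, 224]]
```

View pics/w19o.png

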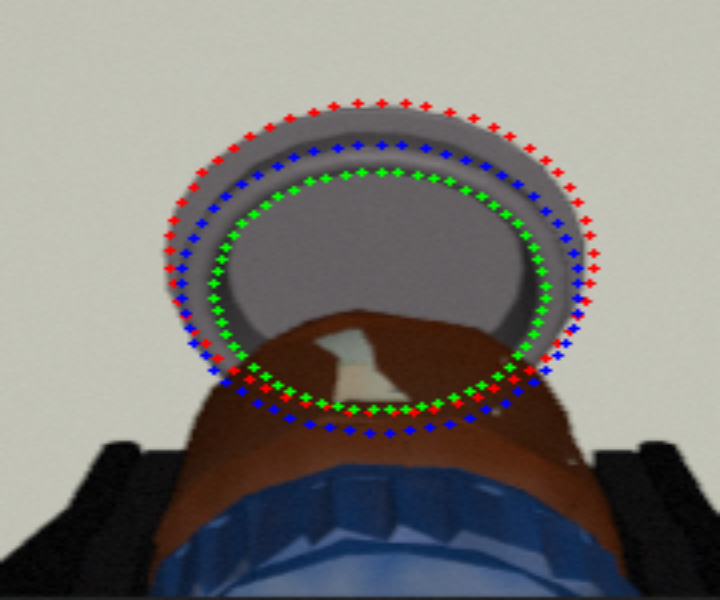

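View pics/w19.png

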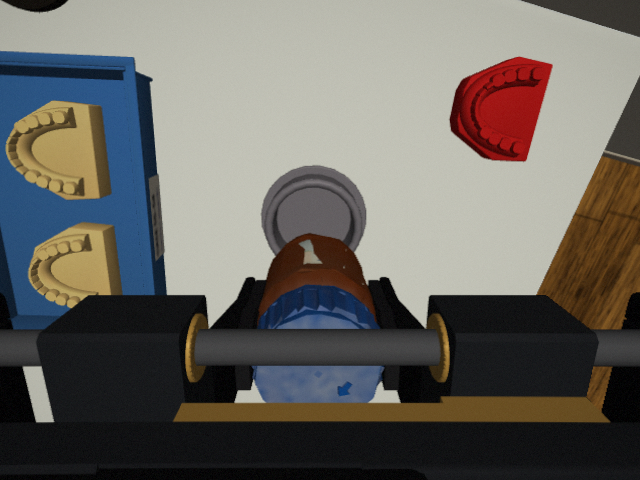

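```bash
python3 - <<'E'
from h import *
s=robot.sense();print(s["eef_pos"])
im=cv2.imread("pics/w19.png");g=cv2.cvtColor(im,cv2.COLOR_BGR2GRAY).astype(int)
P=[]
for v in range(168,225,3):
    xs=np.where(g[v,240:400]<150)[0]; P+= [[240+xs[0],v],[240+xs[-1],v]]
P=np.array(P)
for z in(0,.005): print(z,*circfit(ray(P,z,"wrist",s)[:,:2]))
c=(.624,-.1742);a=np.linspace(0,2*np.pi,60)
for (R,z,col) in((.041,.0,(0,0,255)),(.029,.033,(0,255,0)),(.035,.033,(255,0,0))):
    for p in proj(np.c_[c[0]+R*np.cos(a),c[1]+R*np.sin(a),0*a+z],"wrist",s): cv2.circle(im,tuple(np.int32(np.round(p))),1,col,-1)
cv2.imwrite("pics/w19p.png",cv2.resize(im[130:330,220:400],None,fx=4,fy=3))
E
```

```text
[ 0.62009406 -0.17695391  0.1380266 ]
0 [ 0.62403166 -0.17481392] 0.04083721093116541
0.005 [ 0.62528624 -0.17485928] 0.040156624835508296
```

View pics/w19p.png

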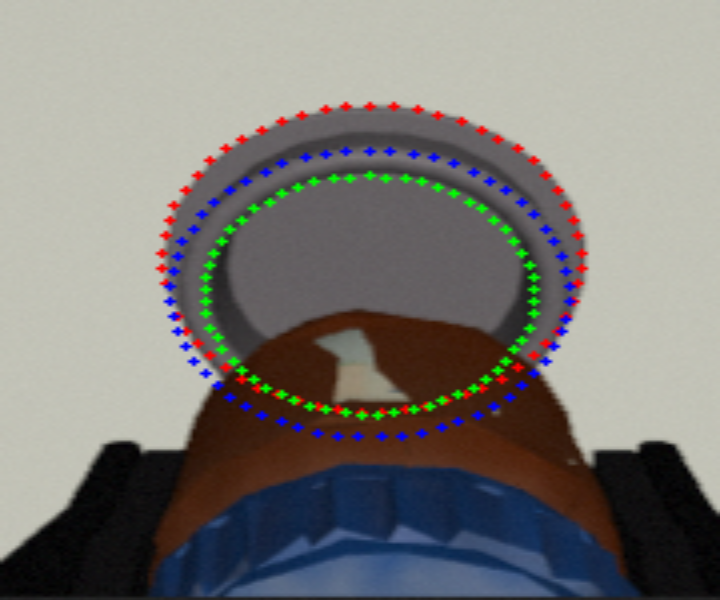

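Call:
apply_moves(
  series=[
    [40,[4,-2,20],[0,0,0]],
    [40,[4,-2,40],[0,0,0]],
    [40,[4,-2,55],[0,0,0]],
    [40,[4,-2,55],[0,0,0]],
    [40,[4,-2,55],[0,0,0]],
    [40,[4,-2,55],[0,0,0]],
  ],
)

```text
clock: 26.45
eef_pos: [0.625, -0.1754, 0.0838]
orientation: [180.0, -0.1, -0.0]
force: [0.7, -1.2, -1.3]
grip_width: 0.518
```

```bash
python3 - <<'E'
from h import *
s=robot.sense();print(s["clock"],s["eef_pos"],s["orientation"],s["force"],s["grip_width"]*87)
im=robot.get_image("wrist");cv2.imwrite("pics/w20.png",cv2.resize(im[180:420,200:440],None,fx=2.5,fy=2.5))
c=(.6245,-.1747);a=np.linspace(0,2*np.pi,60)
for (R,z,col) in((.041,.0,(0,0,255)),(.029,.033,(0,255,0))):
    for p in proj(np.c_[c[0]+R*np.cos(a),c[1]+R*np.sin(a),0*a+z],"wrist",s): cv2.circle(im,tuple(np.int32(np.round(p))),1,col,-1)
b=s["eef_pos"]
for (R,z,col) in((.0235,-.0375,(255,255,0)),):
    for p in proj(np.c_[b[0]+R*np.cos(a),b[1]+R*np.sin(a),0*a+z+b[2]],"wrist",s): cv2.circle(im,tuple(np.int32(np.round(p))),1,col,-1)
cv2.imwrite("pics/w20o.png",cv2.resize(im[180:420,200:440],None,fx=2.5,fy=2.5))
E
```

```text
26.45 [ 0.62503957 -0.1754168   0.08376079] [ 1.79978045e+02 -8.95403443e-02 -4.44501073e-03] [ 0.7122413  -1.21527801 -1.28991417] 45.0909750978789
```

View pics/w20o.png

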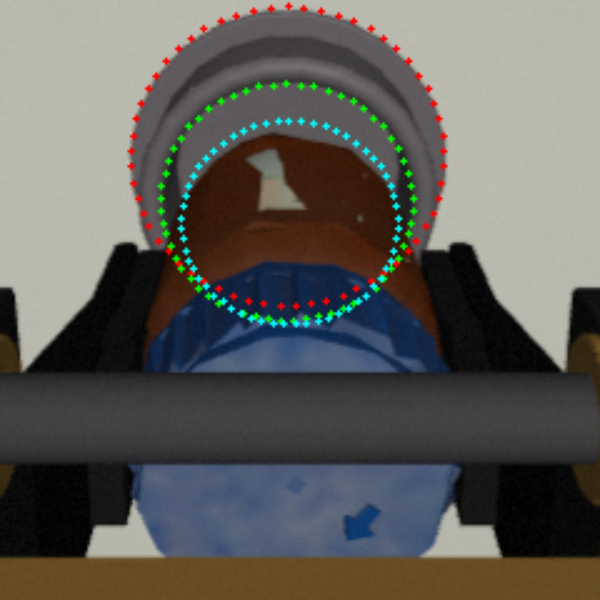

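Call:
apply_moves(
  series=[
    [40,[1,0,12],[0,0,0]],
    [40,[1,0,22],[0,0,0]],
    [40,[1,0,30],[0,0,0]],
    [40,[1,0,36],[0,0,0]],
    [40,[1,0,39],[0,0,0]],
    [40,[1,0,40],[0,0,0]],
    [40,[1,0,40],[0,0,0]],
    [40,[1,0,40],[0,0,0]],
  ],
)

```text
clock: 27.3
eef_pos: [0.6256, -0.1754, 0.0428]
orientation: [180.0, -0.0, -0.0]
force: [0.0, 0.1, -1.1]
grip_width: 0.521
```

```bash
python3 - <<'E'
from h import *
s=robot.sense();print(s["clock"],s["eef_pos"],s["orientation"],s["force"],s["grip_width"]*87)
im=robot.get_image("wrist");cv2.imwrite("pics/w21.png",cv2.resize(im[180:420,200:440],None,fx=2.5,fy=2.5))
E
```

```text
27.3 [ 0.62558923 -0.17544131  0.04275835] [ 1.79986162e+02 -2.73231235e-02 -4.17945905e-03] [ 0.04295301  0.10373212 -1.06269785] 45.33208182127723
```

View pics/w21.png

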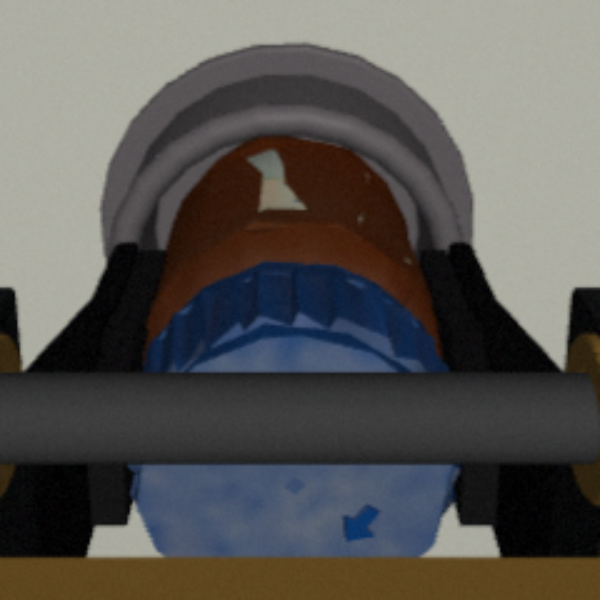

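Down inside the bore, with no side force. Lower 1 mm, release and rise.

Call:
apply_moves(
  series=[
    [40,[0,0,1],[0,0,0]],
    [40,[0,0,1],[0,0,0]],
    [80,[0,0,1],[0,0,0]],
    [80,[0,0,1],[0,0,0]],
    [80,[0,0,1],[0,0,0]],
    [80,[0,0,1],[0,0,0]],
    [80,[0,0,1],[0,0,0]],
    [80,[0,0,1],[0,0,0]],
  ],
)

```text
clock: 28.15
eef_pos: [0.6254, -0.1752, 0.0415]
orientation: [-180.0, 0.0, -0.0]
force: [-0.0, 0.0, 0.2]
grip_width: 0.898
```

Call:
apply_moves(
  series=[
    [87,[0,0,-20],[0,0,0]],
    [87,[0,0,-60],[0,0,0]],
    [87,[0,0,-110],[0,0,0]],
    [87,[0,0,-160],[0,0,0]],
    [87,[-40,0,-200],[0,0,0]],
    [87,[-60,0,-200],[0,0,0]],
    [87,[-60,0,-200],[0,0,0]],
    [87,[-60,0,-200],[0,0,0]],
  ],
)

```text
clock: 28.95
eef_pos: [0.5653, -0.1754, 0.2419]
orientation: [180.0, -0.0, -0.0]
force: [-0.3, 0.3, -0.9]
grip_width: 1.0
```

```bash
python3 - <<'E'
from h import *
s=robot.sense();print(s["clock"],s["eef_pos"],s["orientation"],s["force"],s["grip_width"]*87)
cv2.imwrite("pics/w22.png",robot.get_image("wrist"));cv2.imwrite("pics/t22.png",robot.get_image("top"))
E
```

```text
28.95 [ 0.56530638 -0.17543824  0.24191177] [ 1.79971949e+02 -4.46177487e-02 -2.79246969e-02] [-0.31852239  0.27343725 -0.88328803] 87.00200630924714
```

View pics/w22.png

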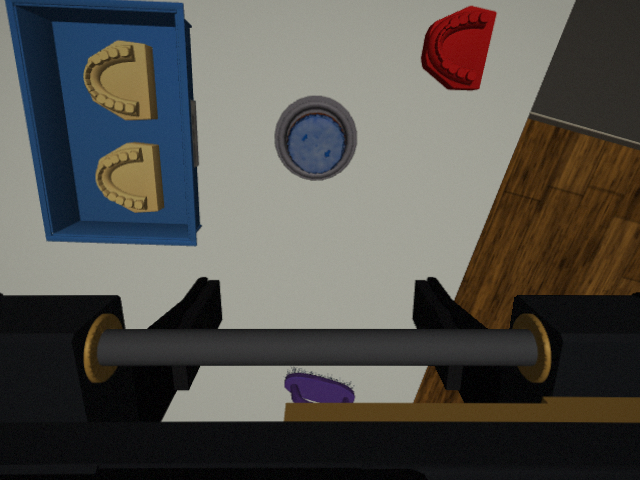

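View pics/t22.png

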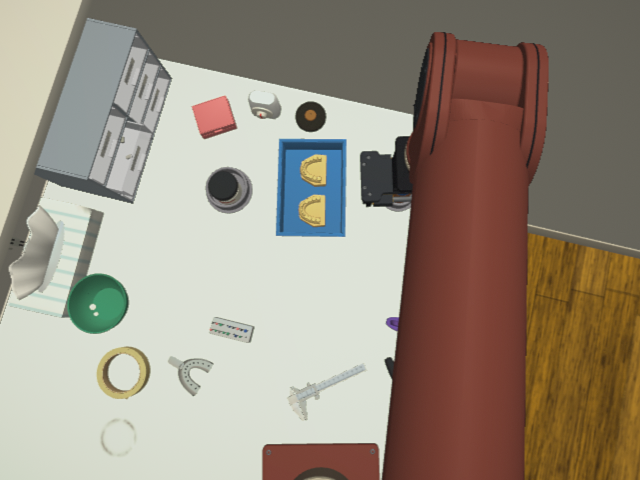

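```bash
python3 - <<'E'
from h import *
s=robot.sense();w=cv2.imread("pics/w22.png");t=cv2.imread("pics/t22.png")
m=np.zeros((480,640),bool);m[160:215,200:255]=t[160:215,200:255].max(2)<35
print("jar",m.sum(),ell("top",t,m,.067))
d=(w[...,0].astype(int)-w[...,2])>30
m=np.zeros((480,640),bool);m[90:190,270:360]=d[90:190,270:360];print("bottle",ell("wrist",w,m,.093,s))
g=cv2.cvtColor(w,cv2.COLOR_BGR2GRAY);m[:]=0;m[85:190,265:365]=g[85:190,265:365]<150;print("nstand",ell("wrist",w,m,0,s))
print("bur",[ (x["rect"],x["confidence"]) for x in robot.search_frame("bur_stand","top")])
for x in robot.masks_of("cast_a","top"):
    p=x["pixels"];c=max(cv2.findContours(p.astype(np.uint8),0,2)[0],key=cv2.contourArea);r=cv2.minAreaRect(ray(c[:,0,:],.015,"top")[:,:2].astype(np.float32));print(x["confidence"],r)
E
```

```text
jar 16 (array([0.607 , 0.1784]), array([0.003 , 0.0194]))
bottle (array([ 0.6254, -0.1751]), array([0.0416, 0.0431]))
nstand (array([ 0.6242, -0.1742]), array([0.0824, 0.0826]))
bur [([209.7, 317.0, 256.5, 342.1], 0.82)]
0.89 ((0.6745961308479309, 0.0057830531150102615), (0.05580788850784302, 0.07305674254894257), 88.94930267333984)
0.87 ((0.5873147249221802, 0.009158508852124214), (0.055130064487457275, 0.0669282078742981), 88.96697235107422)
```

```bash
python3 - <<'E'
from h import *
t=cv2.imread("pics/t22.png");cv2.imwrite("pics/t22c.png",cv2.resize(t[160:220,195:260],None,fx=8,fy=8,interpolation=cv2.INTER_CUBIC))
m=np.zeros((480,640),bool);m[160:215,200:255]=t[160:215,200:255].max(2)<62
n,l,st,c=cv2.connectedComponentsWithStats(cv2.morphologyEx(m.astype(np.uint8),cv2.MORPH_OPEN,np.ones((7,7))));k=1+st[1:,4].argmax();print(st[k],ell("top",t,l==k,.067))
E
```

```text
[209 171  28  29 661] (array([0.633 , 0.1877]), array([0.057 , 0.0608]))
```

View pics/t22c.png

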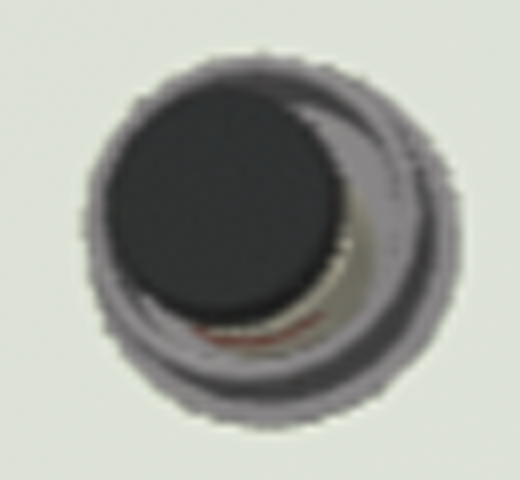

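```bash
python3 -c "
from plant import robot
print(robot.job_done())"
```

```text
the job is handed in; nothing more can be done
None
```

All four things are in place and the job is handed in at about 29 s of the 106 s allowed. No verdict was reported.

- **Casts:** both lie flat, teeth up, one behind the other on the pan floor. They measured about 42 to 46 mm either side of the pan's middle along its length and within 2 mm of its centre line.
- **Jar:** it stands upright in the wide stand. The top camera put it about 6 mm off centre, where 16 mm is allowed. My first colour threshold for this check found only 16 pixels and was useless, so I redid it with a looser one.
- **Bottle:** it stands upright in the narrow stand, about 1.5 mm off centre, where 12 mm is allowed.
- **Bystanders and look-alike:** I never moved close to any of them. The bur stand is in the same place in the top image as at the start. The brush was partly hidden by the arm in the last top picture, so I only checked it by eye. The red look-alike was not touched.
- **Calibration:** the top and wrist cameras disagreed by 2 to 5 mm on the jar and about 2 mm on the pan and stands. I went by the wrist camera, or a value between the two.

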